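# Set out the counter mirror and hold it for the customer

### The arm

A 6-joint arm with a two-finger parallel gripper is mounted at the origin on the work surface. World frame = base frame: x ahead of the robot, y to its left, z up, the work surface at z = 0. Lengths are in m, angles in rad, forces in N, time in s.
With the tool pointing down it reaches from about 0.25 to 0.725 m from the base axis. Payload 4 kg.
Tool frame: the origin (TCP) lies at the very end of the fingers, on their centre line; the grasp point (between the pads) lies 19 mm behind it; z points along the fingers, y is the direction in which the jaws open and shut (so a half turn about z gives the same grasp; the last joint's range is limited). The gripper opens to 85 mm and grips with 20 to 120 N. Pads are 22 mm wide; open, the fingers measure 114 mm over their backs; the gripper's body (76 mm by 85 mm) begins 54 mm behind the grasp point. The pads swing forward as they close: fully open they stand 13 mm farther back than shut.
Start: joints at [1.135, 0.241, 0.005, 1.335, 0, 1.571], TCP at [0.211, 0.453, 0.209] pointing down, gripper open.
Joint ranges: [-2.72, 2.72], [-1.05, 1.87], [-1.09, 1.28], [-1.99, 2.15], [-1.42, 1.44], [-3.14, 3.14]. Speed limits (rad/s): [2.79, 2.79, 3.14, 3.14, 3.14, 3.14].

### API

Orientations are given as a unit quaternion [x, y, z, w].
In Python, from workcell import bot, camera gives the robot as it stands. The module is installed in compiled form; this text tells all that it offers.
- The arm moves only by the tool send_rows, never from a script. Its argument "deltas" is a list of rows, each an object with "grip": the opening, from 0 (shut) to 1 (fully open); "translation": the shift along the tool's x, y, z in m, a list of three; "twist": the turn, a rotation vector about the tool's x, y, z in degrees, a list of three. A call has 1 to 5 rows; each row is the pose to reach, as a shift and turn from the pose measured when the call began, along the tool's axes at that moment; what a row does not reach only later rows make up. A row lasts 1/8 s, in which the tool goes at most 62.5 mm and 10.7 degrees, less where a joint would pass 70% of its speed; a pose out of reach is approached as far as the arm can. A call with a gripper value outside its range is refused whole. The fingers move at their own pace and stop on an object; the grip force is fixed at half the most. Time passes only in rows, so rows that repeat a pose let the fingers close. It gives the time, the measured TCP pose, the force and the opening at its end, in the units of the state.
- bot.get_obs(): the state, without advancing time (a new reading comes with each control period).
- camera(name): name is "side" or "top" or "wrist"; returns a dict with "color" (400x640x3 uint8, blue, green, red), "intrinsics" (3x3 intrinsics, pixels), "xyz" and "rotation" of the camera in the world. Camera axes: x right, y down, z forward; pixel columns grow to the right and rows downward; lengths in m; the calibration is good to about 2 mm. A picture is of the moment at which its call begins. There is no depth.
- bot.job_done(): hands the job in, once; it reports no verdict.
The state is a dict: "clock": time; "joint_pos": joint angles; "joint_vel": joint speeds; "tau": joint torques, N m; "eef_pos": TCP position; "tool_rot": TCP orientation; "ft_force": force on the tool from outside, world axes, zero at the start; "ft_torque": the same for the moment, N m; "grip_width": finger opening in m.
Only numpy, scipy, OpenCV 4.12 (cv2) and the standard library are available. Lean on these libraries where they do the work, as an engineer would, in place of code of your own. Each camera call takes 0.05 s, during which the arm holds its last target.

### The job

The counter mirror lies face down on the cutting mat with its prop leg folded. First, while it still lies there, swing the leg out past its centre until it rests on its open stop; then take the mirror by its handle, stand it up on its foot tube and hold it bolt upright, not leaning back on the leg, for a customer who is about to look straight into it. It is glass and will not balance upright by itself, so never let it drop; finish still gripping the handle with the foot on the table, and leave everything else on the bench where it is.

Things in the scene. Friction and masses are not known exactly. Their poses are not given: they have to be found in the camera images.
- mirror: Mirror in a black steel frame, 200 mm wide, 243 from foot to handle, 26 deep, 0.45 to 0.7 kg. Starts glass down, foot towards the robot. Origin: under the middle of the foot tube, in the plane of the face (on the table). Axes: x from foot to handle (vertical when upright), y across, z out of the back (up while lying). Rails: x 12 to 183 mm, backs at z = 26; hardboard between them at z = 12.
- mirror_handle: Handle: round steel bar, 12 mm thick, along the mirror's y, straight for 84 mm, with an arm at each end to the frame's top rail; 39 mm clear between bar and rail. Origin: middle of the bar, at x = 228, y = 0, z = 20 mm of the mirror; same axes. The bar can turn between the fingers, and the mirror, leg open, hangs nearly plumb from it.
- foot (a point): Middle of the foot tube's axis, at x = 0, y = 0, z = 13 mm of the mirror. The tube is round, 18 mm thick, 200 mm long along the mirror's y, and lowest when the mirror stands; it rolls, so the mirror does not stand upright by itself. Standing upright, this point is 9 mm and the handle bar 237 mm above the table.
- hub (a point): Pivot of the leg, at x = 100, y = 0, z = 50 mm of the mirror, axis along the mirror's y, between two steel cheeks (11 mm round the pivot, y = -16 to 16 mm). Below it a cross rail at x = 86 to 114 mm, its back at z = 25, with a plate to z = 29 mm.
- leg_tip (a point): Centre of the leg's rubber toe, 85 mm from the pivot. The leg is a steel rod 10 mm thick; the toe, 14 mm thick, spans 63 to 92 mm from the pivot (round ends). Folded, it points to the handle, axis 50 mm above the face: 17 mm free under the toe over the top rail. It can be gripped across or hooked from below. With the mirror upright the open leg's toe is 28 mm clear of the table.
- leg (a joint): Angle of the leg, rad: 0 folded (towards the handle), 1.57 straight out of the back, 2.618 on its open stop, slanting back to the foot. A spring pulls it to either end: in balance at about 1.35; some 2 N at the toe start it, less towards the centre; let go beyond 1.45 it springs to the open stop by itself. Left to lean on the open leg the mirror would stand 20 degrees off upright.
- sandal_a: Cork-soled sandal with one broad arched strap, about 225 x 84 x 60 mm, to the right of the mirror. Origin: centre of its underside; x to the toe. Leave alone.
- sandal_b: The other sandal of the pair, same size, further right. Leave alone.
- scissors: Scissors with black loops, 190 x 80 x 10 mm, lying to the left of the mirror. Origin at the pivot, on the table; x to the points. Leave alone.
- rivet_jar: Clear screw-top jar of rivets, 50 mm across and 48 mm tall, beyond the mirror on the left. Origin: centre of its underside. Leave alone.
- pliers: Eyelet pliers lying flat, 190 x 85 x 20 mm, far left. Origin at the pivot, on the table; x to the jaws. Leave alone.
- box_open: Open brown cardboard box with beads in it, 100 x 100 x 55 mm, on the left beside the scissors. Origin: centre of its underside. Leave alone.

How it is judged:
By the outcome, as a careful person would: the job done as asked, in the order asked, and still so for the second after the job is handed in, while the arm keeps its last pose, push and grip.
It also fails if it takes over 61 s, if anything falls off the work surface, if the arm or the gripper's body presses on something with over 40 N, if the wrist force passes 120 N, or if a joint passes its speed limit or range.

## Working session

There is one attempt and no reset: what is moved stays moved. The work goes in short steps, Python scripts to look and compute and a tool call to move; the robot and the scene stay as the last step left them, time stands still between calls to the robot, and variables do not carry over. Pictures are saved under pics/ and viewed, and the job is handed in when it is done.

Besides the shell and the picture viewer there is one more tool, called after "Request:" as name(argument=value, ...) on one line, values as JSON. send_rows: Moves the arm, as the interface text tells. Its arguments: {"type":"object","properties":{"deltas":{"type":"array","items":{"type":"object","properties":{"grip":{"type":"number"},"translation":{"type":"array","items":{"type":"number"}},"twist":{"type":"array","items":{"type":"number"}}}}}},"required":["deltas"]}

```bash
mkdir -p pics; ls
cat > h.py <<'E'
import numpy as np,cv2
from scipy.spatial.transform import Rotation as R
from workcell import bot,camera
def snap(n,f):
    c=camera(n); cv2.imwrite('pics/'+f,c['color']); np.savez('pics/'+f[:-4]+'.npz',K=np.array(c['intrinsics']),t=np.array(c['xyz']),r=np.array(c['rotation'])); return c
def load(f):
    d=np.load('pics/'+f+'.npz'); K,t,r=d['K'],d['t'],d['r']
    if r.size==4: r=R.from_quat(r).as_matrix()
    return K,t,r
def ray(f,u,v):
    K,t,r=load(f); d=r@np.linalg.solve(K,[u,v,1.]); return t,d/np.linalg.norm(d)
def onplane(f,u,v,z):
    t,d=ray(f,u,v); return t+d*(z-t[2])/d[2]
def tri(*obs):
    A=np.zeros((3,3));b=np.zeros(3);L=[]
    for f,u,v in obs:
        t,d=ray(f,u,v);P=np.eye(3)-np.outer(d,d);A+=P;b+=P@t;L.append((t,P))
    x=np.linalg.solve(A,b); return x,[np.linalg.norm(P@(x-t)) for t,P in L]
def proj(f,p):
    K,t,r=load(f); q=K@(r.T@(np.array(p)-t)); return q[:2]/q[2]
def st():
    o=bot.get_obs(); print({k:np.round(o[k],4).tolist() for k in o}); return o
E
python3 - <<'E'
from h import *
st()
for n in('side','top','wrist'):
    c=snap(n,n+'0.png'); print(n,np.round(c['xyz'],3),np.round(c['rotation'],3).tolist(),np.round(c['intrinsics'],1).tolist())
E
```

```text
pics
{'clock': 0.0, 'joint_pos': [1.135, 0.2414, 0.0037, 1.3352, -0.0, 1.5708], 'joint_vel': [0.0005, -0.0012, -0.0013, 0.0009, 0.0002, -0.0003], 'tau': [-0.0013, -37.2315, 25.2409, 0.0171, -0.0003, 0.0], 'eef_pos': [0.2108, 0.4527, 0.2078], 'tool_rot': [0.2162, 0.9764, -0.001, -0.0002], 'ft_force': [0.7267, 0.3078, -0.2353], 'ft_torque': [0.0444, -0.0075, 0.0097], 'grip_width': 0.0853}
side [ 0.145 -0.506  0.795] [0.878, -0.298, 0.118, -0.355] [[398.7, 0.0, 314.6], [0.0, 398.7, 206.3], [0.0, 0.0, 1.0]]
top [0.445 0.086 1.399] [-0.698, 0.714, -0.044, 0.034] [[483.2, 0.0, 317.1], [0.0, 483.2, 195.7], [0.0, 0.0, 1.0]]
wrist [0.145 0.484 0.373] [0.834, 0.532, 0.077, 0.123] [[356.5, 0.0, 315.9], [0.0, 356.5, 194.8], [0.0, 0.0, 1.0]]
```

View pics/side0.png

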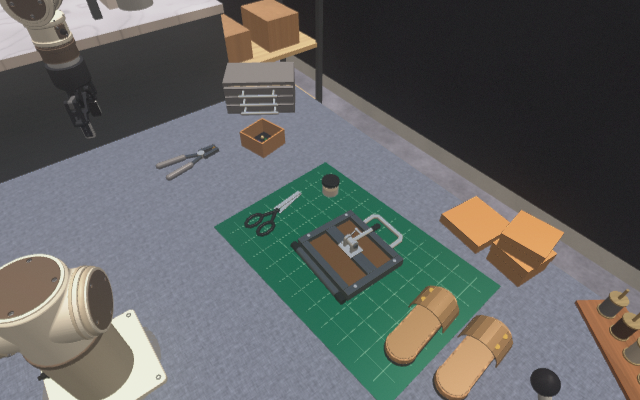

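View pics/top0.png

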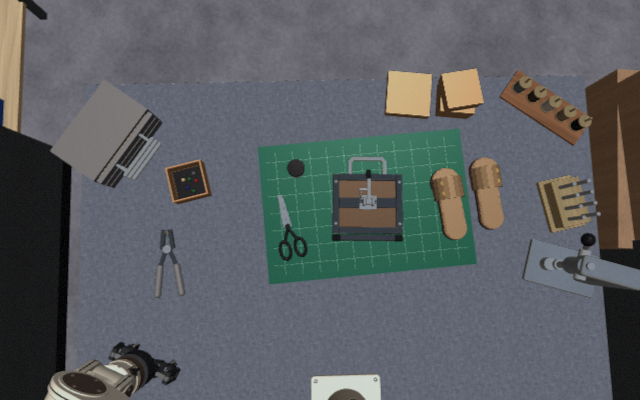

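View pics/wrist0.png

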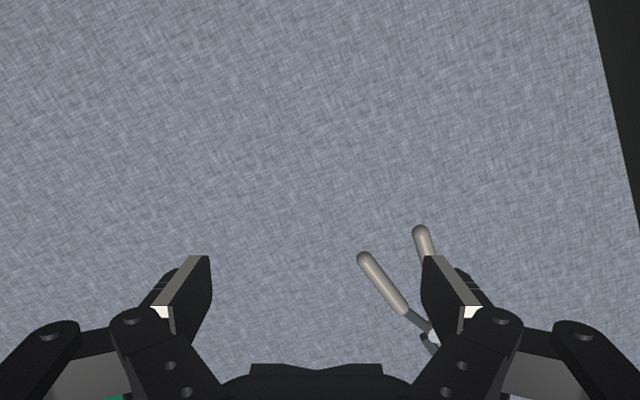

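Side view: the mirror lies at about (350,255) with its handle at (385,230). Top view: mirror around (368,207), handle bar at (367,158), leg toe at (368,175), foot edge at row ~238. Next I'll enlarge both.

Run:
```python
import cv2
a=cv2.imread('pics/top0.png')[145:255,320:420]; cv2.imwrite('pics/top0z.png',cv2.resize(a,None,fx=5,fy=5,interpolation=cv2.INTER_CUBIC))
a=cv2.imread('pics/side0.png')[200:310,285:415]; cv2.imwrite('pics/side0z.png',cv2.resize(a,None,fx=5,fy=5,interpolation=cv2.INTER_CUBIC))
```

```text
(no output)
```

View pics/top0z.png

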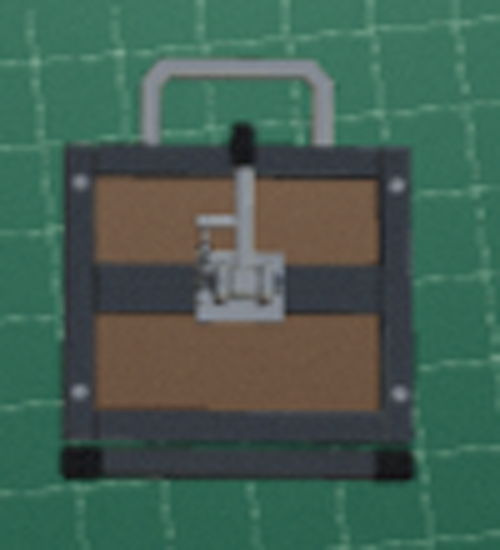

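View pics/side0z.png

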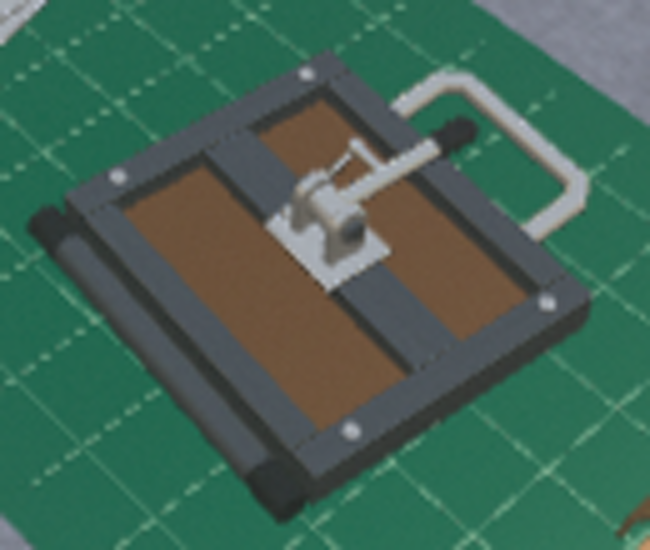

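Run:
```python
from h import *
T=lambda u,v:('top0',320+u/5-.4,145+v/5-.4)
S=lambda u,v:('side0',285+u/5-.4,200+v/5-.4)
P={'TL':((80,182),(307,74)),'TR':((397,185),(547,302)),'BL':((80,392),(118,177)),'BR':((399,394),(351,430)),'bar':((238,68),(515,132)),'toe':((243,146),(457,131))}
for k,(a,b) in P.items():
    x,e=tri(T(*a),S(*b)); print(k,np.round(x,4),np.round(e,4))
for c in [(155,68),(322,70)]: print(np.round(onplane(*T(*c),.02),4))
for c in [(455,80),(580,190)]: print(np.round(onplane(*S(*c),.02),4))
```

```text
TL [0.6388 0.0105 0.0275] [0.0004 0.0004]
TR [ 0.6326 -0.1712  0.0287] [0.0001 0.0001]
BL [0.5182 0.0141 0.0282] [0.0002 0.0002]
BR [ 0.5129 -0.1674  0.0279] [0.0002 0.0002]
bar [ 0.7029 -0.0822  0.0211] [0.0014 0.0014]
toe [ 0.6543 -0.0812  0.0542] [0.0014 0.0014]
[ 0.7053 -0.035   0.02  ]
[ 0.702 -0.132  0.02 ]
[ 0.7031 -0.0356  0.02  ]
[ 0.7009 -0.1285  0.02  ]
```

```bash
cat >> h.py <<'E'
def tgt(yaw_y,pitch=0):
    # tool y at yaw (deg) in plane, z down; pitch deg about world axis tool... 
    a=np.radians(yaw_y); y=np.array([np.cos(a),np.sin(a),0]); z=np.array([0,0,-1.]); x=np.cross(y,z)
    return R.from_matrix(np.c_[x,y,z])
def rel(p,Rt,o=None):
    o=o or bot.get_obs(); R0=R.from_quat(o['tool_rot'])
    t=R0.inv().apply(np.array(p)-o['eef_pos']); w=(R0.inv()*Rt).as_rotvec(degrees=True)
    print('clk',o['clock'],'pos',np.round(o['eef_pos'],4),'F',np.round(o['ft_force'],1),'w',round(float(o['grip_width']),4)); print('  rel t',np.round(t,4),'twist',np.round(w,2)); return t,w
E
python3 - <<'E'
from h import *
rel([.655,-.081,.2],tgt(88.1))
E
```

```text
clk 0.15 pos [0.2109 0.4528 0.208 ] F [-0.5  0.1  0.3] w 0.0854
  rel t [-0.628  -0.2964  0.0085] twist [-9.000e-02 -2.000e-02 -2.307e+01]
```

Request:
send_rows(deltas=[{"grip": 1, "translation": [-0.05, -0.024, 0], "twist": [0, 0, -2]}, {"grip": 1, "translation": [-0.1, -0.048, 0], "twist": [0, 0, -4]}, {"grip": 1, "translation": [-0.15, -0.072, 0], "twist": [0, 0, -6]}, {"grip": 1, "translation": [-0.2, -0.096, 0], "twist": [0, 0, -8]}, {"grip": 1, "translation": [-0.25, -0.12, 0], "twist": [0, 0, -10]}])

```text
clock: 0.78
eef_pos: [0.3876, 0.237, 0.2081]
tool_rot: [0.13, 0.992, -0.001, -0.0]
ft_force: [1.3, 0.1, -0.3]
grip_width: 0.0854
```

Request:
send_rows(deltas=[{"grip": 1, "translation": [-0.05, -0.024, 0], "twist": [0, 0, -2]}, {"grip": 1, "translation": [-0.1, -0.048, 0], "twist": [0, 0, -4]}, {"grip": 1, "translation": [-0.15, -0.072, 0], "twist": [0, 0, -6]}, {"grip": 1, "translation": [-0.2, -0.096, 0], "twist": [0, 0, -8]}, {"grip": 1, "translation": [-0.25, -0.12, 0], "twist": [0, 0, -10]}])

```text
clock: 1.4
eef_pos: [0.5994, 0.0554, 0.2078]
tool_rot: [0.042, 0.999, -0.001, -0.001]
ft_force: [0.1, -0.7, 0.7]
grip_width: 0.0855
```

Run:
```python
from h import *
rel([.655,-.081,.15],tgt(88.1))
```

```text
clk 1.4 pos [0.5994 0.0554 0.2078] F [ 0.1 -0.7  0.7] w 0.0855
  rel t [-0.067  -0.1311  0.0579] twist [-0.08 -0.07 -2.93]
```

Request:
send_rows(deltas=[{"grip": 1, "translation": [-0.022, -0.044, 0.01], "twist": [0, 0, -1]}, {"grip": 1, "translation": [-0.045, -0.087, 0.03], "twist": [0, 0, -2]}, {"grip": 0.6, "translation": [-0.067, -0.131, 0.058], "twist": [0, 0, -2.9]}, {"grip": 0.6, "translation": [-0.067, -0.131, 0.058], "twist": [0, 0, -2.9]}, {"grip": 0.6, "translation": [-0.067, -0.131, 0.058], "twist": [0, 0, -2.9]}])

```text
clock: 2.02
eef_pos: [0.6547, -0.0808, 0.1493]
tool_rot: [0.017, 1.0, -0.0, -0.001]
ft_force: [-0.1, 0.0, -0.5]
grip_width: 0.0514
```

Run:
```python
from h import *
rel([.655,-.081,.037],tgt(88.1))
c=snap('wrist','w1.png')
for p in ([.578,-.0786,.05],[.6555,-.0812,.05],[.704,-.0825,.02]): print(proj('w1',p))
```

```text
clk 2.025 pos [ 0.6547 -0.0808  0.1493] F [-0.1  0.  -0.5] w 0.0514
  rel t [-6.000e-04 -1.000e-04  1.123e-01] twist [-0.04 -0.15 -0.07]
[315.33111853  83.05770007]
[315.38757727 188.65452176]
[315.86432204 232.23672462]
```

View pics/w1.png

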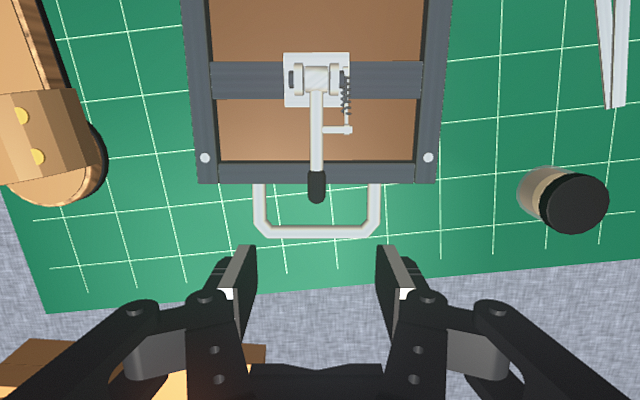

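The wrist view shows the hub at (317,80), the toe centred at (317,187) and the bar at (316,231). All are within 2–3 px of my predictions from the other two cameras, so I'll descend onto the toe.

Request:
send_rows(deltas=[{"grip": 0.6, "translation": [0, 0, 0.04], "twist": [0, 0, 0]}, {"grip": 0.6, "translation": [0, 0, 0.08], "twist": [0, 0, 0]}, {"grip": 0.5, "translation": [0, 0, 0.105], "twist": [0, 0, 0]}, {"grip": 0.4, "translation": [0, 0, 0.112], "twist": [0, 0, 0]}, {"grip": 0.3, "translation": [0, 0, 0.112], "twist": [0, 0, 0]}])

```text
clock: 2.7
eef_pos: [0.6555, -0.0792, 0.0394]
tool_rot: [0.016, 1.0, -0.0, 0.0]
ft_force: [0.2, -0.2, 0.5]
grip_width: 0.0256
```

Request:
send_rows(deltas=[{"grip": 0.2, "translation": [0, 0, 0], "twist": [0, 0, 0]}, {"grip": 0, "translation": [0, 0, 0], "twist": [0, 0, 0]}, {"grip": 0, "translation": [0, 0, 0], "twist": [0, 0, 0]}, {"grip": 0, "translation": [0, 0, 0], "twist": [0, 0, 0]}, {"grip": 0, "translation": [0, 0, 0], "twist": [0, 0, 0]}])

```text
clock: 3.32
eef_pos: [0.6555, -0.0793, 0.0394]
tool_rot: [0.016, 1.0, -0.0, 0.0]
ft_force: [0.1, -0.2, -0.2]
grip_width: -0.0001
```

Run:
```python
from h import *
o=bot.get_obs()
rel([.655,-.081,.037],tgt(88.1)); c=snap('wrist','w2.png')
hub=np.array([.578,-.0786,.05]); ax=np.array([np.cos(np.radians(-1.9)),np.sin(np.radians(-1.9)),0])
g0=o['eef_pos']+np.array([0,0,.019]); r=.077
for th in np.radians([0,10,20,30,40,50,60,70,80,90,100,110,120,130,140,150]):
    # keep initial offset of grasp point rotated with leg ( radius/phase )
    d=g0-hub; a=d@ax; z=d[2]
    p=hub+ax*(r*np.cos(th))+np.array([0,0,r*np.sin(th)]); q=hub+ax*r
    R0=R.from_quat(o['tool_rot'])
    print(round(np.degrees(th)),np.round(R0.inv().apply(p-q),3))
print(g0)
```

```text
clk 3.325 pos [ 0.6555 -0.0793  0.0394] F [ 0.1 -0.2 -0.2] w -0.0001
  rel t [ 0.0004 -0.0017  0.0024] twist [-0.05  0.01  0.08]
0 [0. 0. 0.]
10 [ 0.001 -0.    -0.013]
20 [ 0.005 -0.    -0.026]
30 [ 0.01  -0.    -0.039]
40 [ 0.018 -0.    -0.049]
50 [ 0.027 -0.    -0.059]
60 [ 0.038 -0.    -0.067]
70 [ 0.051  0.    -0.072]
80 [ 0.064  0.    -0.076]
90 [ 0.077  0.    -0.077]
100 [ 0.09   0.    -0.076]
110 [ 0.103  0.    -0.072]
120 [ 0.115  0.    -0.067]
130 [ 0.126  0.    -0.059]
140 [ 0.136  0.    -0.05 ]
150 [ 0.144  0.    -0.039]
[ 0.65545005 -0.07930743  0.05839768]
```

View pics/w2.png

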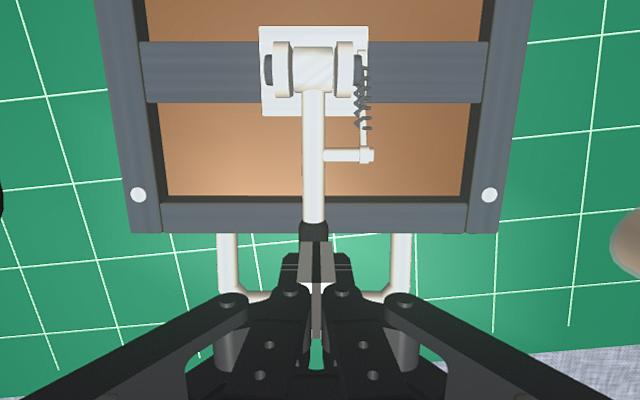

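Run:
```python
from h import *
for p in ([.6555,-.0793,.0394],[.6555,-.0793,.0584],[.641,-.08,.05],[.670,-.08,.05],[.704,-.0825,.02]): print(p,np.round(proj('w2',p)))
snap('side','s2.png'); snap('top','t2.png')
a=cv2.imread('pics/side0.png')
a=cv2.imread('pics/s2.png')[170:300,300:460]; cv2.imwrite('pics/s2z.png',cv2.resize(a,None,fx=4,fy=4,interpolation=cv2.INTER_CUBIC))
a=cv2.imread('pics/w2.png')[180:330,230:400]; cv2.imwrite('pics/w2z.png',cv2.resize(a,None,fx=4,fy=4,interpolation=cv2.INTER_CUBIC))
```

```text
[0.6555, -0.0793, 0.0394] [316. 240.]
[0.6555, -0.0793, 0.0584] [316. 257.]
[0.641, -0.08, 0.05] [313. 221.]
[0.67, -0.08, 0.05] [315. 277.]
[0.704, -0.0825, 0.02] [313. 302.]
```

View pics/s2z.png

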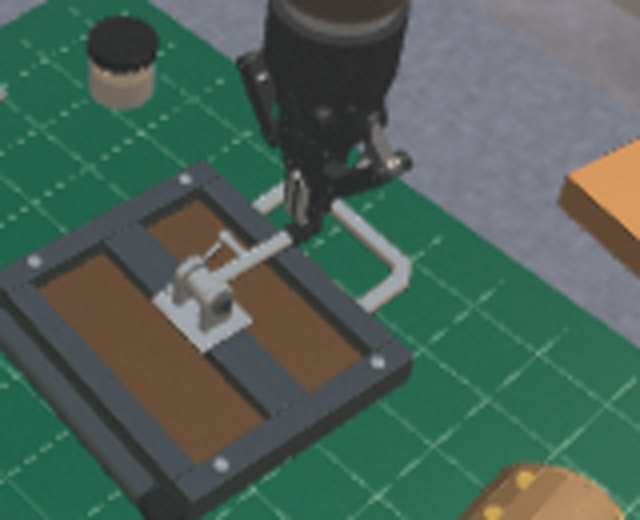

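View pics/w2z.png

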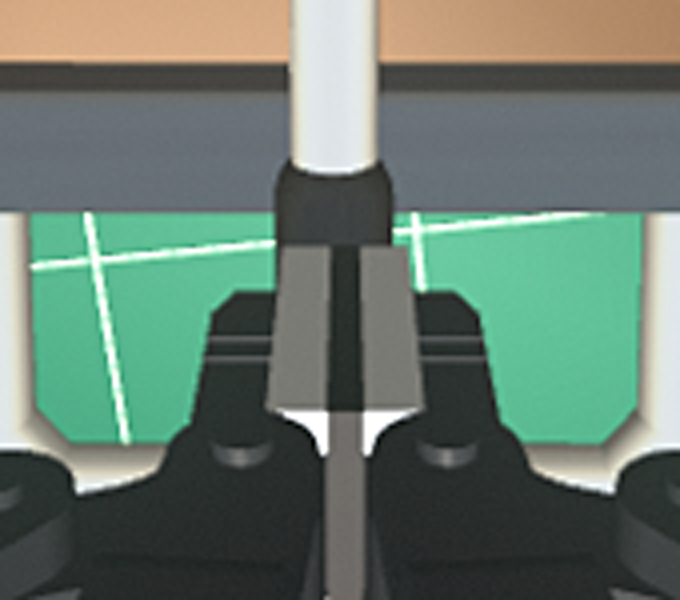

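The gripper reports shut (0 mm), yet the toe looks as if it is between the pads. A small arc lift will tell.

Request:
send_rows(deltas=[{"grip": 0, "translation": [0, 0, -0.007], "twist": [0, 0, 0]}, {"grip": 0, "translation": [0.001, 0, -0.013], "twist": [0, 0, 0]}, {"grip": 0, "translation": [0.003, 0, -0.02], "twist": [0, 0, 0]}, {"grip": 0, "translation": [0.005, 0, -0.026], "twist": [0, 0, 0]}, {"grip": 0, "translation": [0.005, 0, -0.026], "twist": [0, 0, 0]}])

```text
clock: 4.1
eef_pos: [0.6508, -0.0791, 0.0663]
tool_rot: [0.016, 1.0, -0.001, 0.001]
ft_force: [0.5, -0.1, 0.2]
grip_width: -0.0002
```

Run:
```python
from h import *
st()
snap('wrist','w3.png');snap('side','s3.png')
a=cv2.imread('pics/s3.png')[170:300,300:460]; a=cv2.resize(a,None,fx=2.6,fy=2.6,interpolation=cv2.INTER_CUBIC)
b=cv2.imread('pics/w3.png')[130:330,210:410]; b=cv2.resize(b,(338,338)); cv2.imwrite('pics/c3.png',np.hstack([a,b]))
```

```text
{'clock': 4.1, 'joint_pos': [-0.1206, 0.6315, 0.2316, 1.1691, -0.0009, -0.0888], 'joint_vel': [-0.0003, 0.0121, -0.0083, -0.0064, 0.0001, 0.0001], 'tau': [-0.0054, -53.7857, 24.0215, 0.0929, -0.0043, -0.0006], 'eef_pos': [0.6508, -0.0791, 0.0663], 'tool_rot': [0.0159, 0.9999, -0.0005, 0.0008], 'ft_force': [0.5223, -0.071, 0.2], 'ft_torque': [0.01, 0.0274, 0.0261], 'grip_width': -0.0002}
```

View pics/c3.png

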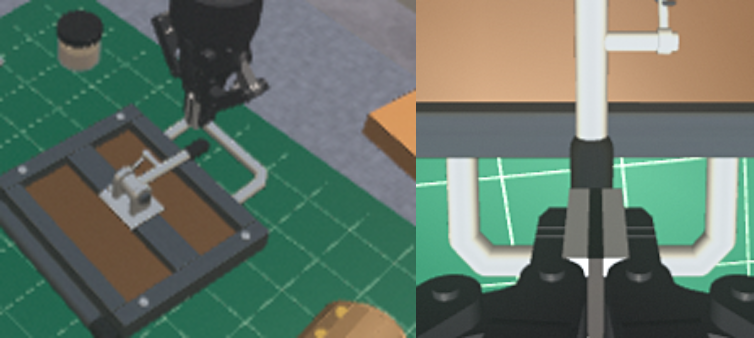

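Run:
```python
from h import *
o=bot.get_obs();print(proj('s3',o['eef_pos']),proj('w3',o['eef_pos']))
for x in (.64,.65,.66,.67):
  print(x,[np.round(proj('s3',[x,-.079,z])).tolist() for z in (.06,.07,.08)],[np.round(proj('w3',[x,-.079,z])).tolist() for z in (.06,.07,.08)])
cv2.imwrite('pics/s3z.png',cv2.resize(cv2.imread('pics/s3.png')[150:250,340:440],None,fx=6,fy=6,interpolation=cv2.INTER_CUBIC))
snap('top','t3.png');cv2.imwrite('pics/t3z.png',cv2.resize(cv2.imread('pics/t3.png')[130:230,320:420],None,fx=6,fy=6,interpolation=cv2.INTER_CUBIC))
print(proj('t3',o['eef_pos']))
```

```text
[374.13387769 223.09256834] [315.8422265 238.4002517]
0.64 [[371.0, 226.0], [371.0, 224.0], [372.0, 221.0]] [[315.0, 215.0], [315.0, 222.0], [315.0, 230.0]]
0.65 [[374.0, 225.0], [374.0, 222.0], [375.0, 219.0]] [[316.0, 233.0], [316.0, 241.0], [316.0, 250.0]]
0.66 [[377.0, 223.0], [377.0, 220.0], [378.0, 217.0]] [[317.0, 251.0], [317.0, 260.0], [317.0, 270.0]]
0.67 [[380.0, 221.0], [380.0, 218.0], [381.0, 215.0]] [[317.0, 268.0], [317.0, 278.0], [317.0, 288.0]]
[368.28368204 174.16622774]
```

View pics/s3z.png

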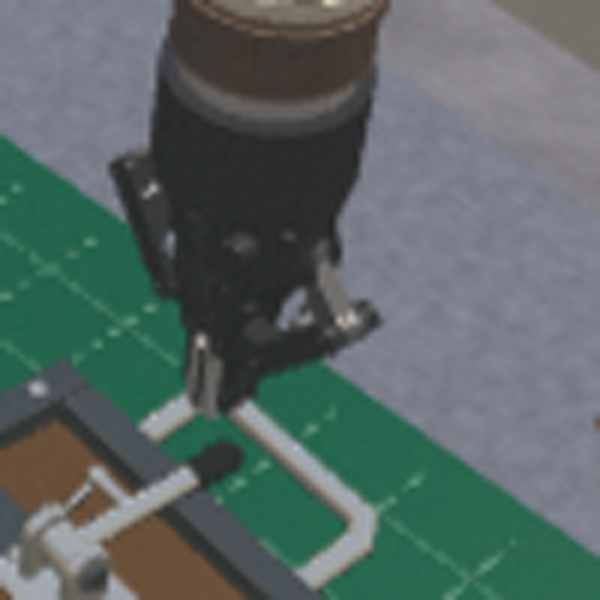

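View pics/t3z.png

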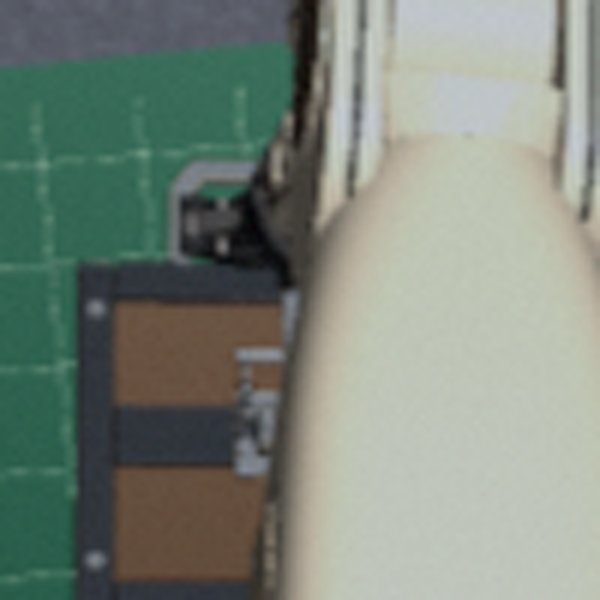

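Run:
```python
from h import *
cv2.imwrite('pics/w3z.png',cv2.resize(cv2.imread('pics/w3.png')[210:330,250:390],None,fx=5,fy=5,interpolation=cv2.INTER_CUBIC))
print(tri(('s3',340+207/6,150+412/6),('w3',316,241)))
```

```text
(array([ 0.64588486, -0.07956632,  0.08354546]), [np.float64(0.002150685776661261), np.float64(0.002150685776661287)])
```

View pics/w3z.png

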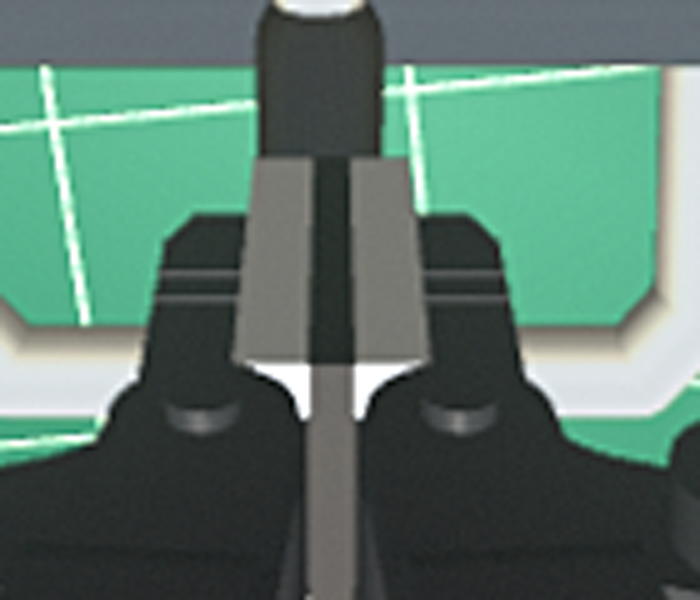

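Request:
send_rows(deltas=[{"grip": 0.35, "translation": [0, 0, 0], "twist": [0, 0, 0]}, {"grip": 0.35, "translation": [0, 0, 0], "twist": [0, 0, 0]}, {"grip": 0.35, "translation": [0, 0, 0.01], "twist": [0, 0, 0]}, {"grip": 0.35, "translation": [0, 0, 0.02], "twist": [0, 0, 0]}, {"grip": 0.35, "translation": [0, 0, 0.026], "twist": [0, 0, 0]}])

```text
clock: 4.88
eef_pos: [0.6494, -0.079, 0.0376]
tool_rot: [0.016, 1.0, -0.0, -0.001]
ft_force: [-0.2, -0.4, 0.3]
grip_width: 0.0299
```

Run:
```python
from h import *
st()
snap('wrist','w4.png');snap('side','s4.png')
a=cv2.imread('pics/s4.png')[170:270,330:430]; a=cv2.resize(a,None,fx=4,fy=4,interpolation=cv2.INTER_CUBIC)
b=cv2.imread('pics/w4.png')[180:320,246:386]; b=cv2.resize(b,(400,400)); cv2.imwrite('pics/c4.png',np.hstack([a,b]))
```

```text
{'clock': 4.875, 'joint_pos': [-0.1206, 0.6559, 0.196, 1.1131, -0.0009, -0.0888], 'joint_vel': [0.0007, 0.0392, -0.0482, -0.095, -0.0004, 0.0], 'tau': [0.0012, -54.2868, 23.6, 0.0808, -0.003, 0.0], 'eef_pos': [0.6494, -0.079, 0.0376], 'tool_rot': [0.0159, 0.9999, -0.0003, -0.0012], 'ft_force': [-0.2253, -0.3528, 0.3438], 'ft_torque': [-0.0316, 0.0117, 0.0004], 'grip_width': 0.0299}
```

View pics/c4.png

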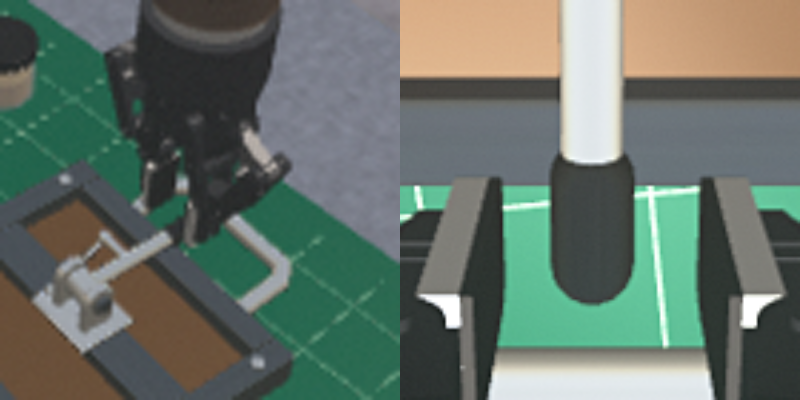

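Run:
```python
from h import *
K,t,r=load('w4');print(t)
for p in ([.655,-.08,.05],[.6494,-.079,.0376],[.6494,-.079,.0566],[.638,-.079,.0376],[.638,-.079,.052],[.660,-.079,.052],[.660,-.079,.0376]): print(p,r.T@(np.array(p)-t),proj('w4',p))
```

```text
[ 0.57688143 -0.07647133  0.20257378]
[0.655, -0.08, 0.05] [-0.00092091  0.0316088   0.16850447] [313.92026848 261.63308278]
[0.6494, -0.079, 0.0376] [-8.16601213e-05  2.26889163e-02  1.78792876e-01] [315.70573094 239.99997993]
[0.6494, -0.079, 0.0566] [-1.03277405e-04  2.80882568e-02  1.60576218e-01] [315.63926814 257.11896535]
[0.638, -0.079, 0.0376] [-0.00043663  0.0117641   0.17555523] [314.98190682 218.64995045]
[0.638, -0.079, 0.052] [-0.00045302  0.01585623  0.16174892] [314.87011718 229.70791116]
[0.66, -0.079, 0.052] [0.00023202 0.03693921 0.16799701] [316.36089333 273.14617899]
[0.66, -0.079, 0.0376] [0.0002484  0.03284708 0.18180332] [316.35563016 259.16950915]
```

The side and wrist views both put the real fingertips about 17–20 mm above the reported TCP, so the fingers were closing just above the toe. The toe is at crop (590,230), between the open pads. I'll go lower, watching the force.

Request:
send_rows(deltas=[{"grip": 0.35, "translation": [-0.001, 0, 0.006], "twist": [0, 0, 0]}, {"grip": 0.35, "translation": [-0.002, 0, 0.012], "twist": [0, 0, 0]}, {"grip": 0.35, "translation": [-0.002, 0, 0.016], "twist": [0, 0, 0]}, {"grip": 0.35, "translation": [-0.002, 0, 0.019], "twist": [0, 0, 0]}])

```text
clock: 5.48
eef_pos: [0.6511, -0.079, 0.0183]
tool_rot: [0.016, 1.0, -0.0, -0.002]
ft_force: [0.5, -0.2, -0.4]
grip_width: 0.03
```

Request:
send_rows(deltas=[{"grip": 0.2, "translation": [0, 0, 0], "twist": [0, 0, 0]}, {"grip": 0, "translation": [0, 0, 0], "twist": [0, 0, 0]}, {"grip": 0, "translation": [0, 0, 0], "twist": [0, 0, 0]}, {"grip": 0, "translation": [0, 0, 0], "twist": [0, 0, 0]}])

```text
clock: 5.98
eef_pos: [0.651, -0.0793, 0.0183]
tool_rot: [0.016, 1.0, -0.001, -0.002]
ft_force: [-1.0, -2.1, 0.1]
grip_width: 0.0116
```

Run:
```python
from h import *
snap('wrist','w5.png');snap('side','s5.png')
a=cv2.imread('pics/s5.png')[170:270,330:430]; a=cv2.resize(a,None,fx=4,fy=4,interpolation=cv2.INTER_CUBIC)
b=cv2.imread('pics/w5.png')[180:320,246:386]; b=cv2.resize(b,(400,400)); cv2.imwrite('pics/c5.png',np.hstack([a,b]))
```

```text
(no output)
```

View pics/c5.png

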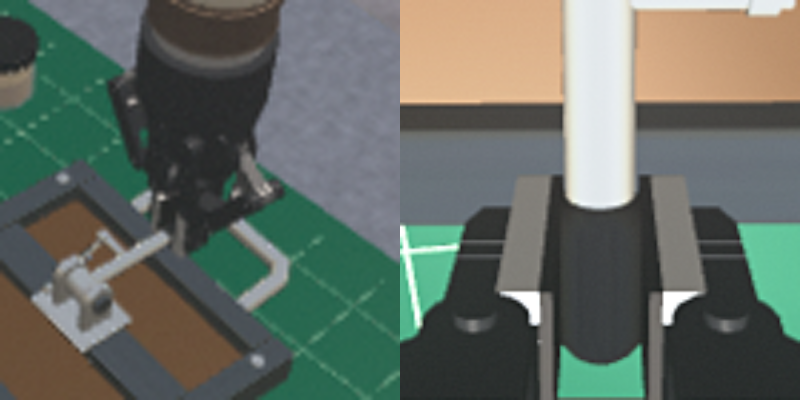

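The toe is now squarely between the pads, rod at crop (600,200), with 11.6 mm opening. Starting the arc.

Request:
send_rows(deltas=[{"grip": 0, "translation": [0.001, 0, -0.013], "twist": [0, 0, 0]}, {"grip": 0, "translation": [0.005, 0, -0.026], "twist": [0, 0, 0]}, {"grip": 0, "translation": [0.01, 0, -0.038], "twist": [0, 0, 0]}, {"grip": 0, "translation": [0.018, 0, -0.049], "twist": [0, 0, 0]}, {"grip": 0, "translation": [0.027, 0, -0.059], "twist": [0, 0, 0]}])

```text
clock: 6.7
eef_pos: [0.6235, -0.0783, 0.0783]
tool_rot: [0.016, 1.0, -0.001, -0.001]
ft_force: [0.7, -0.3, -6.2]
grip_width: 0.0118
```

Run:
```python
from h import *
st()
snap('wrist','w6.png');snap('side','s6.png')
a=cv2.imread('pics/s6.png')[170:290,290:430]; a=cv2.resize(a,None,fx=4,fy=4,interpolation=cv2.INTER_CUBIC); cv2.imwrite('pics/c6.png',a)
```

```text
{'clock': 6.7, 'joint_pos': [-0.1242, 0.5737, 0.1622, 1.1622, -0.0013, -0.0924], 'joint_vel': [-0.0105, -0.2004, -0.1378, 0.069, -0.0022, -0.0105], 'tau': [0.0795, -53.6966, 26.0287, 0.3218, -0.0357, 0.0088], 'eef_pos': [0.6235, -0.0783, 0.0783], 'tool_rot': [0.0159, 0.9999, -0.0005, -0.0015], 'ft_force': [0.7037, -0.3331, -6.2249], 'ft_torque': [0.0674, -0.3807, -0.0096], 'grip_width': 0.0118}
```

View pics/c6.png

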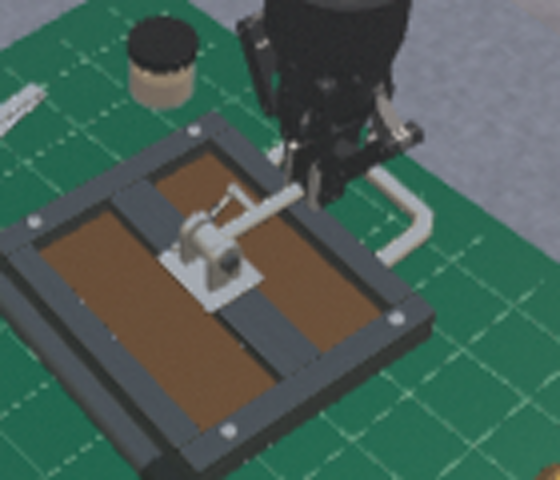

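The screws have shifted about 10 px up and left in the side view, and the vertical force is about the mirror's weight (−6.2 N). The toe is clamped too hard to turn in the pads, so the whole mirror tilted with it. I'll reverse the arc to set it back down.

Request:
send_rows(deltas=[{"grip": 0, "translation": [-0.009, 0, 0.01], "twist": [0, 0, 0]}, {"grip": 0, "translation": [-0.017, 0, 0.021], "twist": [0, 0, 0]}, {"grip": 0, "translation": [-0.022, 0, 0.034], "twist": [0, 0, 0]}, {"grip": 0, "translation": [-0.026, 0, 0.047], "twist": [0, 0, 0]}, {"grip": 0, "translation": [-0.0275, 0, 0.058], "twist": [0, 0, 0]}])

```text
clock: 7.42
eef_pos: [0.6513, -0.0794, 0.0197]
tool_rot: [0.016, 1.0, -0.001, -0.001]
ft_force: [2.2, -0.6, -3.3]
grip_width: 0.0113
```

Run:
```python
from h import *
st()
snap('side','s7.png')
a=cv2.imread('pics/s7.png')[170:290,290:430]; a=cv2.resize(a,None,fx=4,fy=4,interpolation=cv2.INTER_CUBIC); cv2.imwrite('pics/c7.png',a)
```

```text
{'clock': 7.425, 'joint_pos': [-0.1205, 0.6759, 0.1824, 1.0795, -0.0014, -0.0886], 'joint_vel': [0.0025, 0.0847, -0.0512, -0.1618, 0.0009, 0.0016], 'tau': [-0.0705, -56.4188, 23.2049, 0.9815, -0.0626, 0.0035], 'eef_pos': [0.6513, -0.0794, 0.0197], 'tool_rot': [0.016, 0.9999, -0.0006, -0.0012], 'ft_force': [2.1837, -0.5646, -3.2965], 'ft_torque': [0.0386, -0.4675, 0.0429], 'grip_width': 0.0113}
```

View pics/c7.png

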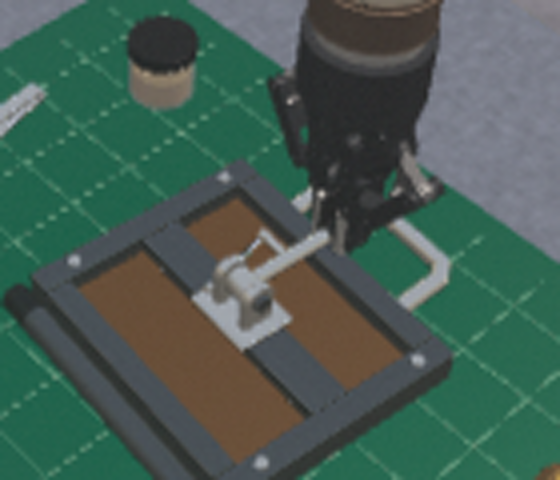

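Request:
send_rows(deltas=[{"grip": 0.13, "translation": [0, 0, 0.0015], "twist": [0, 0, 0]}, {"grip": 0.14, "translation": [0, 0, 0.0015], "twist": [0, 0, 0]}, {"grip": 0.14, "translation": [0, 0, 0.0015], "twist": [0, 0, 0]}])

```text
clock: 7.85
eef_pos: [0.651, -0.0793, 0.0181]
tool_rot: [0.016, 1.0, -0.001, -0.001]
ft_force: [-1.5, -0.3, 2.0]
grip_width: 0.0122
```

Request:
send_rows(deltas=[{"grip": 0.16, "translation": [0, 0, 0], "twist": [0, 0, 0]}, {"grip": 0.16, "translation": [0, 0, 0], "twist": [0, 0, 0]}])

```text
clock: 8.1
eef_pos: [0.651, -0.0793, 0.0182]
tool_rot: [0.016, 1.0, -0.001, -0.001]
ft_force: [-0.3, 0.6, -1.5]
grip_width: 0.0136
```

Request:
send_rows(deltas=[{"grip": 0.18, "translation": [0, 0, 0], "twist": [0, 0, 0]}, {"grip": 0.18, "translation": [0, 0, 0], "twist": [0, 0, 0]}])

```text
clock: 8.35
eef_pos: [0.6516, -0.0794, 0.0187]
tool_rot: [0.016, 1.0, -0.001, -0.001]
ft_force: [0.2, -0.1, -0.8]
grip_width: 0.0155
```

The opening now follows the command, so 0.16 gives a light grip (about 13.6 mm). I'll try a lift with that.

Request:
send_rows(deltas=[{"grip": 0.16, "translation": [0, 0, 0], "twist": [0, 0, 0]}, {"grip": 0.155, "translation": [0, 0, 0], "twist": [0, 0, 0]}, {"grip": 0.155, "translation": [0.001, 0, -0.01], "twist": [0, 0, 0]}, {"grip": 0.155, "translation": [0.003, 0, -0.02], "twist": [0, 0, 0]}, {"grip": 0.155, "translation": [0.006, 0, -0.03], "twist": [0, 0, 0]}])

```text
clock: 8.98
eef_pos: [0.6448, -0.0791, 0.0491]
tool_rot: [0.016, 1.0, -0.001, -0.001]
ft_force: [-1.9, -0.1, -4.8]
grip_width: 0.0135
```

Run:
```python
from h import *
st()
snap('side','s8.png')
a=cv2.imread('pics/s8.png')[170:290,290:430]; a=cv2.resize(a,None,fx=4,fy=4,interpolation=cv2.INTER_CUBIC); cv2.imwrite('pics/c8.png',a)
```

```text
{'clock': 8.975, 'joint_pos': [-0.1214, 0.6375, 0.1946, 1.1303, -0.0014, -0.0894], 'joint_vel': [-0.0009, -0.1186, 0.0094, 0.1324, -0.0008, -0.0025], 'tau': [-0.0593, -55.345, 25.5746, -0.6878, -0.0436, 0.0119], 'eef_pos': [0.6448, -0.0791, 0.0491], 'tool_rot': [0.016, 0.9999, -0.0006, -0.0013], 'ft_force': [-1.9088, -0.1205, -4.7803], 'ft_torque': [0.0582, 0.2817, 0.0226], 'grip_width': 0.0135}
```

View pics/c8.png

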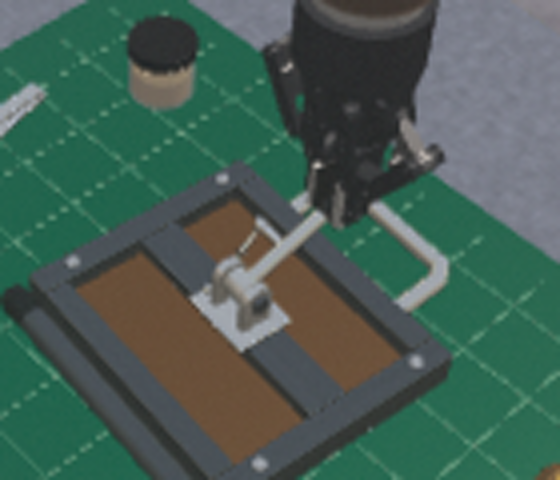

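The leg turns (rod now at (285,240)→(320,215)) and the mirror stays put. Continuing.

Request:
send_rows(deltas=[{"grip": 0.155, "translation": [0.004, 0, -0.008], "twist": [0, 0, 0]}, {"grip": 0.155, "translation": [0.012, 0, -0.018], "twist": [0, 0, 0]}, {"grip": 0.155, "translation": [0.021, 0, -0.028], "twist": [0, 0, 0]}, {"grip": 0.155, "translation": [0.032, 0, -0.036], "twist": [0, 0, 0]}, {"grip": 0.155, "translation": [0.044, 0, -0.041], "twist": [0, 0, 0]}])

```text
clock: 9.65
eef_pos: [0.6017, -0.078, 0.0934]
tool_rot: [0.016, 1.0, -0.001, 0.001]
ft_force: [1.4, -0.3, 2.1]
grip_width: 0.0135
```

Run:
```python
from h import *
snap('side','s9.png')
a=cv2.imread('pics/s9.png')[170:290,290:430]; a=cv2.resize(a,None,fx=4,fy=4,interpolation=cv2.INTER_CUBIC); cv2.imwrite('pics/c9.png',a)
```

```text
(no output)
```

View pics/c9.png

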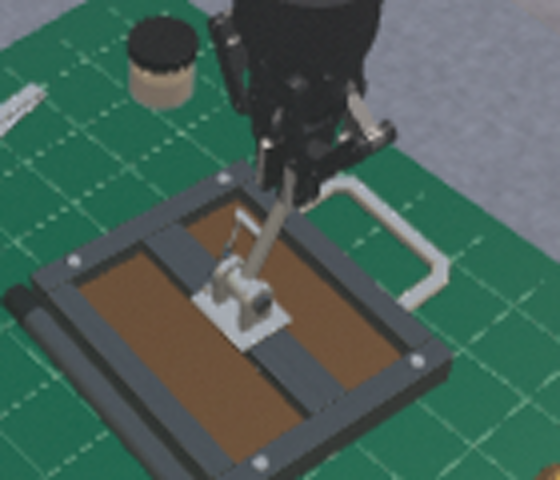

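Request:
send_rows(deltas=[{"grip": 0.155, "translation": [0.013, 0, -0.004], "twist": [0, 0, 0]}, {"grip": 0.155, "translation": [0.026, 0, -0.005], "twist": [0, 0, 0]}, {"grip": 0.155, "translation": [0.039, 0, -0.004], "twist": [0, 0, 0]}, {"grip": 0.155, "translation": [0.052, 0, 0], "twist": [0, 0, 0]}, {"grip": 0.155, "translation": [0.064, 0, 0.005], "twist": [0, 0, 0]}])

```text
clock: 10.32
eef_pos: [0.5349, -0.076, 0.0899]
tool_rot: [0.016, 1.0, -0.001, 0.001]
ft_force: [-2.3, -1.1, 2.3]
grip_width: 0.0133
```

Run:
```python
from h import *
snap('side','s10.png')
a=cv2.imread('pics/s10.png')[170:290,290:430]; a=cv2.resize(a,None,fx=4,fy=4,interpolation=cv2.INTER_CUBIC); cv2.imwrite('pics/c10.png',a)
```

```text
(no output)
```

View pics/c10.png

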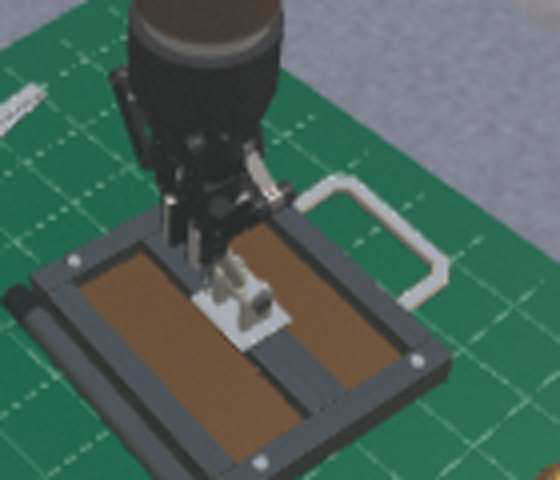

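Request:
send_rows(deltas=[{"grip": 0.155, "translation": [0.006, 0, 0.004], "twist": [0, 0, 0]}, {"grip": 0.155, "translation": [0.011, 0, 0.008], "twist": [0, 0, 0]}, {"grip": 0.155, "translation": [0.021, 0, 0.017], "twist": [0, 0, 0]}, {"grip": 0.18, "translation": [0.021, 0, 0.017], "twist": [0, 0, 0]}, {"grip": 0.35, "translation": [0.021, 0, 0.017], "twist": [0, 0, 0]}])

```text
clock: 11.0
eef_pos: [0.5121, -0.0752, 0.0719]
tool_rot: [0.016, 1.0, -0.001, -0.001]
ft_force: [0.2, 0.3, 0.4]
grip_width: 0.0299
```

Request:
send_rows(deltas=[{"grip": 0.5, "translation": [0, 0, 0], "twist": [0, 0, 0]}, {"grip": 0.5, "translation": [0, 0, -0.04], "twist": [0, 0, 0]}, {"grip": 0.5, "translation": [0, 0, -0.09], "twist": [0, 0, 0]}, {"grip": 0.5, "translation": [0, 0, -0.14], "twist": [0, 0, 0]}])

```text
clock: 11.5
eef_pos: [0.5128, -0.0749, 0.2135]
tool_rot: [0.016, 1.0, -0.001, -0.001]
ft_force: [1.3, -0.1, -0.4]
grip_width: 0.0426
```

Run:
```python
from h import *
st()
snap('side','s11.png'); snap('wrist','w11.png')
a=cv2.imread('pics/s11.png')[170:310,285:425]; a=cv2.resize(a,(400,400),interpolation=cv2.INTER_CUBIC); 
b=cv2.imread('pics/w11.png')[:,120:520];cv2.imwrite('pics/c11.png',np.hstack([a,b]))
```

```text
{'clock': 11.5, 'joint_pos': [-0.1436, 0.2757, 0.0642, 1.3603, -0.0022, -0.1112], 'joint_vel': [0.0031, -0.203, 0.7906, 0.9798, -0.0003, -0.0001], 'tau': [-0.0079, -39.0334, 23.065, -0.902, -0.0073, -0.0015], 'eef_pos': [0.5128, -0.0749, 0.2135], 'tool_rot': [0.0162, 0.9999, -0.001, -0.0006], 'ft_force': [1.3407, -0.1281, -0.3617], 'ft_torque': [-0.0006, -0.0348, -0.0043], 'grip_width': 0.0426}
```

View pics/c11.png

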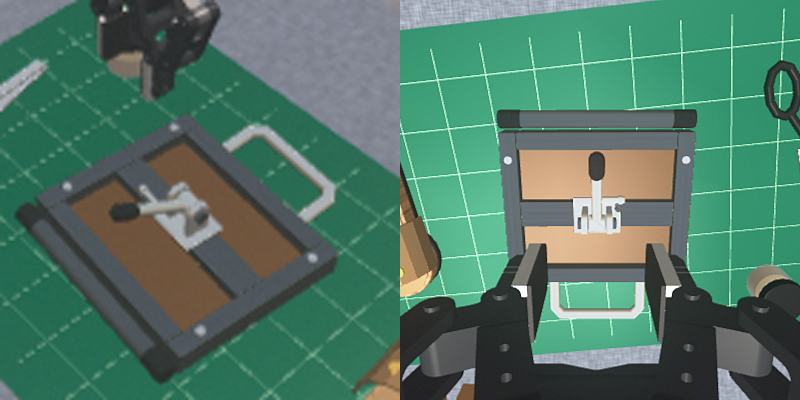

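The leg now lies open, toe at side (328,244) and wrist (316,166). I'll check its position and re-measure the handle.

Run:
```python
from h import *
S=lambda u,v:('s11',285+u*.35,170+v*.35)
W=lambda u,v:('w11',u-400+120,v)
for k,a,b in (('toe',(124,211),(596,166)),('TL',(174,128),(0,0)),('BLscrew',(67,186),(684,160)),('BRscrew',(200,330),(508,160)),('foot',(92,290),(597,118.5))):
    if b!=(0,0): print(k,tri(S(*a),W(*b)))
print('TR/TL on .027',onplane(*S(174,128),.027),onplane(*S(312,258),.027))
for c in((258,132),(330,198)): print('bar corner s',onplane(*S(*c),.02))
for c in((557,312),(638,312),(597,312)): print('bar w',onplane(*W(*c),.02))
rel([.703,-.082,.12],tgt(-2))
```

```text
toe (array([ 0.50871824, -0.07565993,  0.08906754]), [np.float64(0.0005124885295926739), np.float64(0.0005124885295926791)])
BLscrew (array([0.51857296, 0.0135148 , 0.02808331]), [np.float64(0.00011461783433870434), np.float64(0.00011461783433867302)])
BRscrew (array([ 0.51404324, -0.16647534,  0.02558956]), [np.float64(0.0006582434662325756), np.float64(0.0006582434662324408)])
foot (array([ 0.4771716 , -0.07427561,  0.00714199]), [np.float64(0.0011638877222550593), np.float64(0.0011638877222549283)])
TR/TL on .027 [0.63841239 0.00971538 0.027     ] [ 0.63360306 -0.1714562   0.027     ]
bar corner s [ 0.70102737 -0.03664632  0.02      ]
bar corner s [ 0.69676796 -0.13219867  0.02      ]
bar w [ 0.70057807 -0.1284411   0.02      ]
bar w [ 0.70338746 -0.03167927  0.02      ]
bar w [ 0.70196615 -0.08063261  0.02      ]
clk 11.6 pos [ 0.5168 -0.0754  0.2186] F [ 1.8 -0.4  0.1] w 0.0423
  rel t [-0.1852 -0.0002  0.1007] twist [ 0.35  0.66 90.14]
```

Leg confirmed on its stop: toe z 0.089, which is what 2.618 rad should give. The mirror is back in its place, bar at about (0.703, −0.081, 0.02). Going to the handle with the jaws turned 90°.

Request:
send_rows(deltas=[{"grip": 0.5, "translation": [-0.02, 0, 0.005], "twist": [0, 0, 10]}, {"grip": 0.5, "translation": [-0.04, 0, 0.015], "twist": [0, 0, 20]}, {"grip": 0.5, "translation": [-0.06, 0, 0.025], "twist": [0, 0, 30]}, {"grip": 0.5, "translation": [-0.08, 0, 0.035], "twist": [0, 0, 40]}, {"grip": 0.5, "translation": [-0.1, 0, 0.045], "twist": [0, 0, 50]}])

```text
clock: 12.22
eef_pos: [0.6181, -0.0788, 0.1739]
tool_rot: [0.44, 0.898, 0.001, 0.006]
ft_force: [0.1, 0.6, -0.9]
grip_width: 0.0425
```

Run:
```python
from h import *
rel([.703,-.0815,.12],tgt(-1.8))
```

```text
clk 12.225 pos [ 0.6181 -0.0788  0.1739] F [ 0.1  0.6 -0.9] w 0.0425
  rel t [-0.0537  0.0651  0.0548] twist [ 0.55  0.41 39.62]
```

Request:
send_rows(deltas=[{"grip": 0.5, "translation": [-0.013, 0.016, 0.013], "twist": [0, 0, 10]}, {"grip": 0.5, "translation": [-0.027, 0.032, 0.027], "twist": [0, 0, 20]}, {"grip": 0.5, "translation": [-0.04, 0.048, 0.04], "twist": [0, 0, 30]}, {"grip": 0.5, "translation": [-0.054, 0.065, 0.055], "twist": [0.5, 0.4, 39.6]}, {"grip": 0.5, "translation": [-0.054, 0.065, 0.055], "twist": [0.5, 0.4, 39.6]}])

```text
clock: 12.85
eef_pos: [0.7031, -0.0816, 0.1162]
tool_rot: [0.718, 0.697, -0.001, -0.001]
ft_force: [-0.9, -0.4, -1.1]
grip_width: 0.0426
```

Run:
```python
from h import *
o=st();rel([.703,-.0815,.12],tgt(-1.8))
snap('side','s12.png'); snap('wrist','w12.png')
a=cv2.imread('pics/s12.png')[130:270,310:450]; a=cv2.resize(a,(400,400),interpolation=cv2.INTER_CUBIC); 
b=cv2.imread('pics/w12.png')[:,120:520];cv2.imwrite('pics/c12.png',np.hstack([a,b]))
for p in ([.703,-.0815,.02],o['eef_pos'],o['eef_pos']+np.array([0,0,.02])): print(np.round((proj('s12',p)-[310,130])/.35),np.round(proj('w12',p)+[280,0]))
```

```text
{'clock': 12.85, 'joint_pos': [-0.1157, 0.7162, 0.5184, 1.3763, 0.0003, 1.4849], 'joint_vel': [-0.0035, -0.054, -0.0294, 0.0172, -0.0022, -0.0441], 'tau': [0.0577, -58.4481, 26.4391, -0.267, 0.015, 0.3232], 'eef_pos': [0.7031, -0.0816, 0.1162], 'tool_rot': [0.7175, 0.6965, -0.0009, -0.0014], 'ft_force': [-0.9411, -0.3657, -1.1456], 'ft_torque': [-0.0064, 0.0461, 0.0202], 'grip_width': 0.0426}
clk 12.85 pos [ 0.7031 -0.0816  0.1162] F [-0.9 -0.4 -1.1] w 0.0426
  rel t [ 0.0001 -0.0001 -0.0038] twist [-0.19 -0.03  0.1 ]
[223. 274.] [596. 188.]
[237. 199.] [597. 239.]
[241. 182.] [597. 256.]
```

View pics/c12.png

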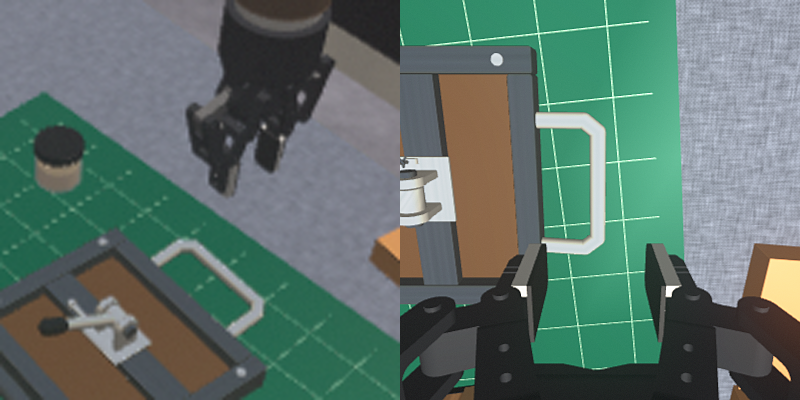

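Side view: fingertips at crop (222,192) and (265,170), again about 20 mm above the reported TCP. The wrist view shows the bar at column 597, centred between the fingers. Descending.

Request:
send_rows(deltas=[{"grip": 0.5, "translation": [0, 0, 0.03], "twist": [0, 0, 0]}, {"grip": 0.5, "translation": [0, 0, 0.06], "twist": [0, 0, 0]}, {"grip": 0.5, "translation": [0, 0, 0.085], "twist": [0, 0, 0]}, {"grip": 0.5, "translation": [0, 0, 0.1], "twist": [0, 0, 0]}, {"grip": 0.5, "translation": [0, 0, 0.108], "twist": [0, 0, 0]}])

```text
clock: 13.58
eef_pos: [0.7025, -0.0817, 0.0113]
tool_rot: [0.717, 0.697, -0.0, -0.0]
ft_force: [0.6, -0.5, 0.8]
grip_width: 0.0427
```

Request:
send_rows(deltas=[{"grip": 0.45, "translation": [0, 0, 0.006], "twist": [0, 0, 0]}, {"grip": 0.45, "translation": [0, 0, 0.012], "twist": [0, 0, 0]}, {"grip": 0.45, "translation": [0, 0, 0.014], "twist": [0, 0, 0]}])

```text
clock: 13.95
eef_pos: [0.7025, -0.0817, -0.0028]
tool_rot: [0.717, 0.697, 0.0, -0.0]
ft_force: [-1.0, -0.7, -0.3]
grip_width: 0.0384
```

Run:
```python
from h import *
o=st()
snap('side','s13.png'); snap('wrist','w13.png')
a=cv2.imread('pics/s13.png')[130:270,310:450]; a=cv2.resize(a,(400,400),interpolation=cv2.INTER_CUBIC); 
b=cv2.imread('pics/w13.png')[:,120:520];cv2.imwrite('pics/c13.png',np.hstack([a,b]))
```

```text
{'clock': 13.95, 'joint_pos': [-0.1158, 0.792, 0.3437, 1.1225, 0.0002, 1.4833], 'joint_vel': [0.0005, 0.012, -0.0104, -0.028, 0.0007, 0.0006], 'tau': [-0.0031, -59.3407, 23.6158, -0.0203, 0.0006, -0.0009], 'eef_pos': [0.7025, -0.0817, -0.0028], 'tool_rot': [0.7171, 0.697, 0.0001, -0.0001], 'ft_force': [-0.9724, -0.7114, -0.2766], 'ft_torque': [0.0042, 0.0116, -0.0069], 'grip_width': 0.0384}
```

View pics/c13.png

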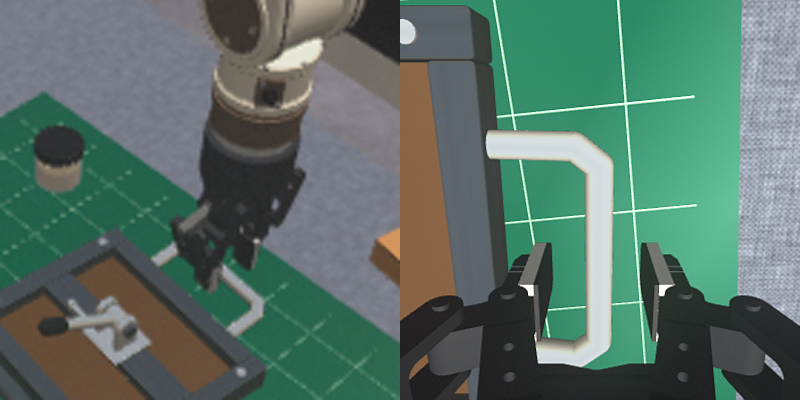

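No contact at reported z −0.003, so the offset is confirmed. The bar lies centred between the pads (column 598). Going 7 mm lower and closing.

Request:
send_rows(deltas=[{"grip": 0.4, "translation": [0, 0, 0.004], "twist": [0, 0, 0]}, {"grip": 0.3, "translation": [0, 0, 0.007], "twist": [0, 0, 0]}, {"grip": 0.2, "translation": [0, 0, 0.007], "twist": [0, 0, 0]}, {"grip": 0.1, "translation": [0, 0, 0.007], "twist": [0, 0, 0]}, {"grip": 0.1, "translation": [0, 0, 0.007], "twist": [0, 0, 0]}])

```text
clock: 14.68
eef_pos: [0.7026, -0.0817, -0.0098]
tool_rot: [0.717, 0.697, 0.0, -0.0]
ft_force: [0.3, -0.2, 0.1]
grip_width: 0.0099
```

Request:
send_rows(deltas=[{"grip": 0.1, "translation": [0, 0, 0], "twist": [0, 0, 0]}, {"grip": 0.1, "translation": [0, 0, 0], "twist": [0, 0, 0]}])

```text
clock: 14.92
eef_pos: [0.7026, -0.0816, -0.0098]
tool_rot: [0.717, 0.697, 0.0, -0.0]
ft_force: [-0.3, -0.4, -1.4]
grip_width: 0.0096
```

Run:
```python
from h import *
o=st()
snap('side','s14.png'); snap('wrist','w14.png')
a=cv2.imread('pics/s14.png')[130:270,310:450]; a=cv2.resize(a,(400,400),interpolation=cv2.INTER_CUBIC); 
b=cv2.imread('pics/w14.png')[:,120:520];cv2.imwrite('pics/c14.png',np.hstack([a,b]))
```

```text
{'clock': 14.925, 'joint_pos': [-0.1158, 0.7986, 0.3369, 1.1092, 0.0002, 1.4834], 'joint_vel': [-0.001, -0.0002, -0.0009, -0.0005, -0.0004, 0.001], 'tau': [-0.0262, -59.8282, 23.4549, 0.1815, -0.0169, -0.0119], 'eef_pos': [0.7026, -0.0816, -0.0098], 'tool_rot': [0.7171, 0.697, 0.0001, -0.0001], 'ft_force': [-0.3157, -0.3539, -1.3748], 'ft_torque': [-0.0252, -0.1457, 0.0243], 'grip_width': 0.0096}
```

View pics/c14.png

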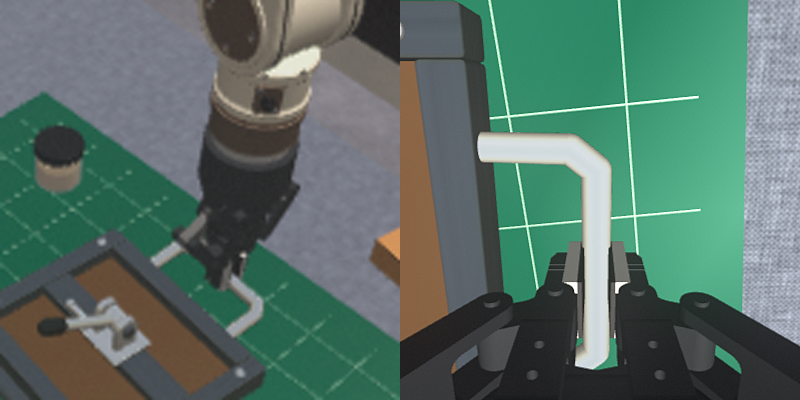

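The bar is gripped (9.6 mm reading). Raising it now along an arc about the foot, tool vertical for the first part.

Request:
send_rows(deltas=[{"grip": 0.1, "translation": [0, -0.001, -0.01], "twist": [0, 0, 0]}, {"grip": 0.1, "translation": [0, -0.002, -0.02], "twist": [0, 0, 0]}, {"grip": 0.1, "translation": [0, -0.005, -0.039], "twist": [0, 0, 0]}, {"grip": 0.1, "translation": [0, -0.01, -0.058], "twist": [0, 0, 0]}, {"grip": 0.1, "translation": [0, -0.016, -0.076], "twist": [0, 0, 0]}])

```text
clock: 15.65
eef_pos: [0.6863, -0.0812, 0.0681]
tool_rot: [0.717, 0.697, 0.0, 0.0]
ft_force: [-1.5, -0.5, -5.2]
grip_width: 0.0098
```

Run:
```python
from h import *
o=st()
snap('side','s15.png'); snap('wrist','w15.png')
a=cv2.imread('pics/s15.png')[130:310,270:450]; a=cv2.resize(a,(400,400),interpolation=cv2.INTER_CUBIC); 
b=cv2.imread('pics/w15.png')[:,120:520];cv2.imwrite('pics/c15.png',np.hstack([a,b]))
```

```text
{'clock': 15.65, 'joint_pos': [-0.1179, 0.7025, 0.3662, 1.2338, 0.0002, 1.4813], 'joint_vel': [-0.0067, -0.2025, 0.0089, 0.2066, 0.0015, -0.005], 'tau': [0.0994, -58.8701, 26.3735, -0.3405, -0.0113, 0.0009], 'eef_pos': [0.6863, -0.0812, 0.0681], 'tool_rot': [0.7171, 0.697, 0.0003, 0.0002], 'ft_force': [-1.5323, -0.5347, -5.1691], 'ft_torque': [-0.0258, -0.1921, 0.0069], 'grip_width': 0.0098}
```

View pics/c15.png

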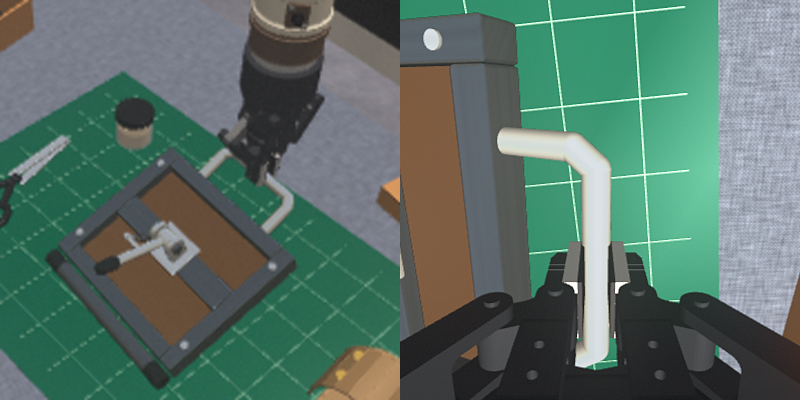

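The mirror tilts as planned: foot still on the mat, foot tube ends at crop (55,258) and (160,380), the bar turning between the pads. Continuing.

Request:
send_rows(deltas=[{"grip": 0.1, "translation": [0, -0.008, -0.018], "twist": [0, 0, 0]}, {"grip": 0.1, "translation": [0, -0.018, -0.035], "twist": [0, 0, 0]}, {"grip": 0.1, "translation": [0, -0.029, -0.051], "twist": [0, 0, 0]}, {"grip": 0.1, "translation": [0, -0.042, -0.066], "twist": [0, 0, 0]}, {"grip": 0.1, "translation": [0, -0.055, -0.08], "twist": [0, 0, 0]}])

```text
clock: 16.38
eef_pos: [0.6316, -0.0798, 0.151]
tool_rot: [0.717, 0.697, 0.002, 0.002]
ft_force: [-0.6, 0.4, -5.6]
grip_width: 0.0096
```

Run:
```python
from h import *
o=st()
snap('side','s16.png'); snap('wrist','w16.png'); snap('top','t16.png')
a=cv2.imread('pics/s16.png')[110:310,250:450]; a=cv2.resize(a,(400,400),interpolation=cv2.INTER_CUBIC); 
b=cv2.imread('pics/w16.png')[:,120:520];cv2.imwrite('pics/c16.png',np.hstack([a,b]))
```

```text
{'clock': 16.375, 'joint_pos': [-0.1259, 0.5369, 0.2946, 1.3229, 0.0003, 1.4734], 'joint_vel': [-0.0152, -0.2672, -0.1668, 0.1037, 0.0012, -0.0151], 'tau': [0.1258, -52.9, 27.5214, 0.016, -0.0259, 0.0141], 'eef_pos': [0.6316, -0.0798, 0.151], 'tool_rot': [0.7171, 0.697, 0.0019, 0.0021], 'ft_force': [-0.6051, 0.3805, -5.6381], 'ft_torque': [0.0048, -0.3026, 0.0016], 'grip_width': 0.0096}
```

View pics/c16.png

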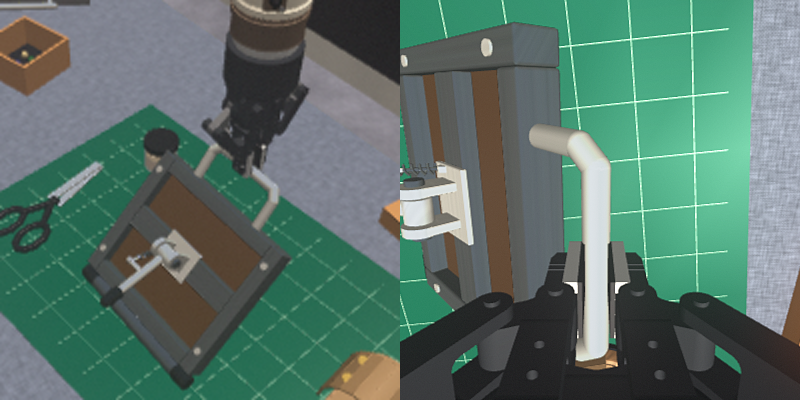

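View pics/t16.png

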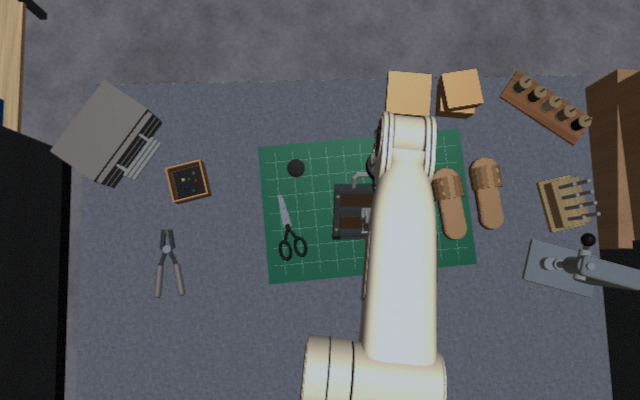

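```bash
cat >> h.py <<'E'
def arc(angs,F=(.4765,-.0753,.009),yaw=-1.9):
    o=bot.get_obs();R0=R.from_quat(o['tool_rot']);a=np.radians(yaw);n=-np.array([-np.sin(a),np.cos(a),0]);F=np.array(F)
    print('pos',np.round(o['eef_pos'],4),'F',np.round(o['ft_force'],1))
    for g in angs:
        Q=R.from_rotvec(n*np.radians(g)); p=F+Q.apply(o['eef_pos']-F)
        print(g,np.round(R0.inv().apply(p-o['eef_pos']),4),np.round((R0.inv()*(Q*R0)).as_rotvec(degrees=True),2))
E
python3 - <<'E'
from h import *
arc([4,8,12,16,20])
cv2.imwrite('pics/s16z.png',cv2.resize(cv2.imread('pics/s16.png')[180:320,270:420],None,fx=5,fy=5,interpolation=cv2.INTER_CUBIC)[:600])
E
```

```text
pos [ 0.6332 -0.08    0.152 ] F [ 1.   0.1 -1.4]
4 [ 0.     -0.0103 -0.0107] [-4.   -0.02  0.  ]
8 [ 0.0001 -0.0212 -0.0206] [-8.   -0.04  0.  ]
12 [ 0.0001 -0.0329 -0.0298] [-1.2e+01 -5.0e-02  1.0e-02]
16 [ 0.0002 -0.0451 -0.0381] [-1.6e+01 -7.0e-02  1.0e-02]
20 [ 0.0002 -0.0579 -0.0456] [-2.e+01 -9.e-02  1.e-02]
```

View pics/s16z.png

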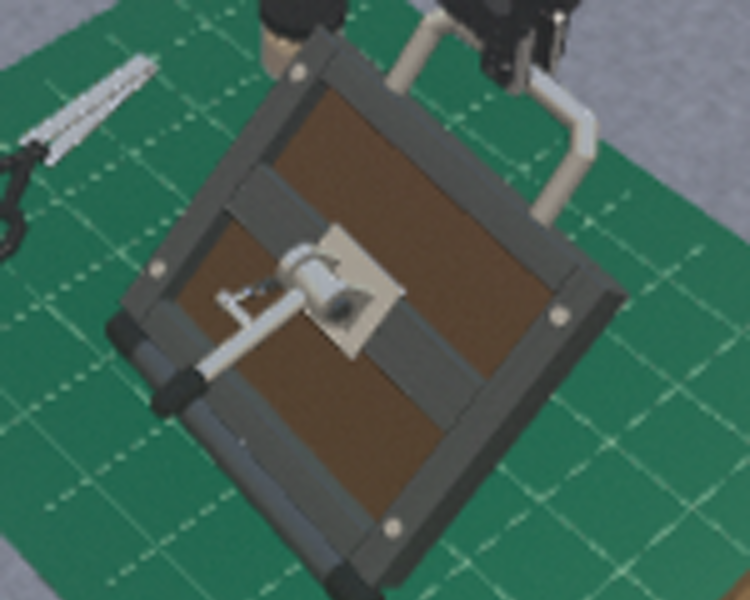

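Request:
send_rows(deltas=[{"grip": 0.03, "translation": [0, -0.01, -0.0107], "twist": [-4, 0, 0]}, {"grip": 0.0, "translation": [0, -0.021, -0.0206], "twist": [-8, 0, 0]}, {"grip": 0.0, "translation": [0, -0.033, -0.03], "twist": [-12, 0, 0]}, {"grip": 0, "translation": [0, -0.045, -0.038], "twist": [-16, 0, 0]}, {"grip": 0, "translation": [0, -0.058, -0.0455], "twist": [-20, 0, 0]}])

```text
clock: 17.15
eef_pos: [0.5732, -0.0782, 0.196]
tool_rot: [0.706, 0.686, 0.124, 0.128]
ft_force: [-0.3, 0.1, -3.8]
grip_width: 0.0093
```

Run:
```python
from h import *
snap('side','s17.png')
arc([4,8,12,16,20])
cv2.imwrite('pics/s17z.png',cv2.resize(cv2.imread('pics/s17.png')[150:310,240:420],None,fx=4,fy=4,interpolation=cv2.INTER_CUBIC)[:600])
```

```text
pos [ 0.5712 -0.0782  0.1969] F [-4.8  0.1 -5.3]
4 [ 0.     -0.0103 -0.0105] [-4.   -0.02 -0.  ]
8 [ 0.0001 -0.0213 -0.0202] [-8.   -0.03 -0.01]
12 [ 0.0002 -0.033  -0.0291] [-1.2e+01 -5.0e-02 -1.0e-02]
16 [ 0.0002 -0.0452 -0.0372] [-1.6e+01 -7.0e-02 -1.0e-02]
20 [ 0.0003 -0.058  -0.0444] [-2.e+01 -8.e-02 -1.e-02]
```

View pics/s17z.png

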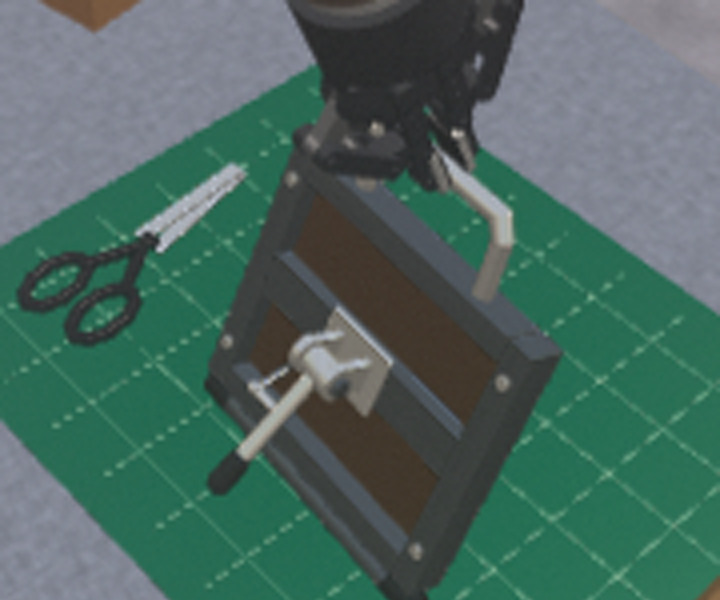

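Request:
send_rows(deltas=[{"grip": 0, "translation": [0, -0.0103, -0.0105], "twist": [-4, 0, 0]}, {"grip": 0, "translation": [0, -0.0213, -0.02], "twist": [-8, 0, 0]}, {"grip": 0, "translation": [0, -0.033, -0.029], "twist": [-12, 0, 0]}, {"grip": 0, "translation": [0, -0.039, -0.033], "twist": [-14, 0, 0]}, {"grip": 0, "translation": [0, -0.045, -0.037], "twist": [-16, 0, 0]}])

```text
clock: 17.82
eef_pos: [0.5158, -0.0768, 0.2157]
tool_rot: [0.681, 0.661, 0.219, 0.226]
ft_force: [0.6, -0.3, -3.2]
grip_width: 0.0091
```

Run:
```python
from h import *
snap('side','s18.png');snap('top','t18.png');snap('wrist','w18.png')
arc([1,2,3,4,5,6])
cv2.imwrite('pics/s18z.png',cv2.resize(cv2.imread('pics/s18.png')[150:310,220:400],None,fx=4,fy=4,interpolation=cv2.INTER_CUBIC)[:600])
```

```text
pos [ 0.5159 -0.0768  0.2156] F [ 0.4 -1.6 -2.5]
1 [ 0.     -0.0025 -0.0027] [-1. -0. -0.]
2 [ 0.     -0.0051 -0.0053] [-2.   -0.01 -0.  ]
3 [ 0.     -0.0077 -0.0079] [-3.   -0.01 -0.  ]
4 [ 0.     -0.0103 -0.0105] [-4.   -0.01 -0.  ]
5 [ 0.0001 -0.013  -0.013 ] [-5.   -0.02 -0.01]
6 [ 0.0001 -0.0157 -0.0154] [-6.   -0.02 -0.01]
```

View pics/s18z.png

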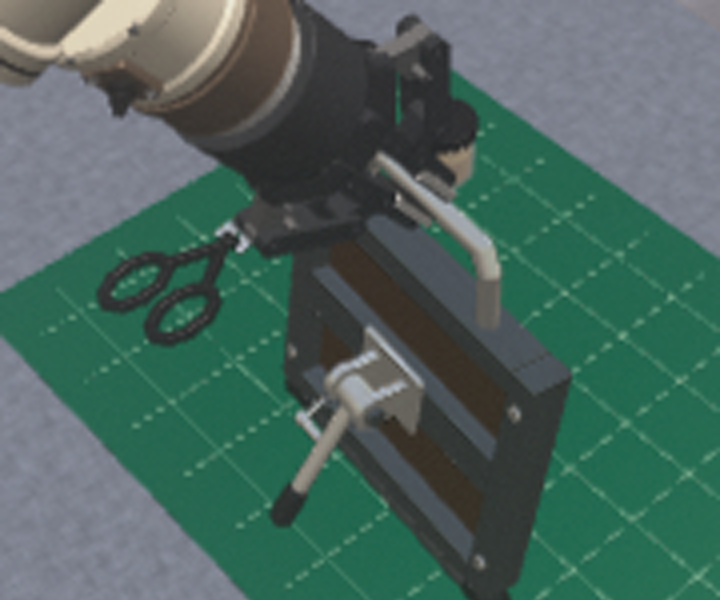

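View pics/w18.png

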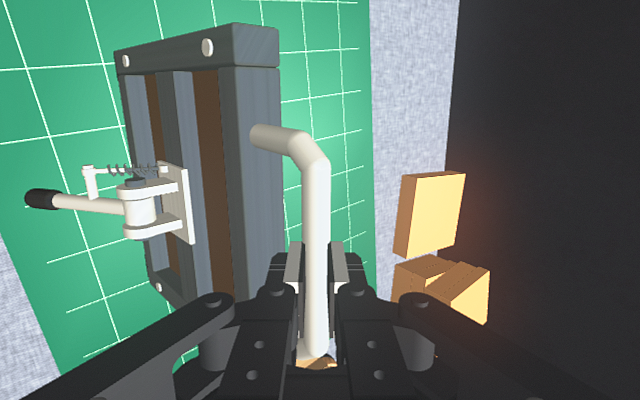

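View pics/t18.png

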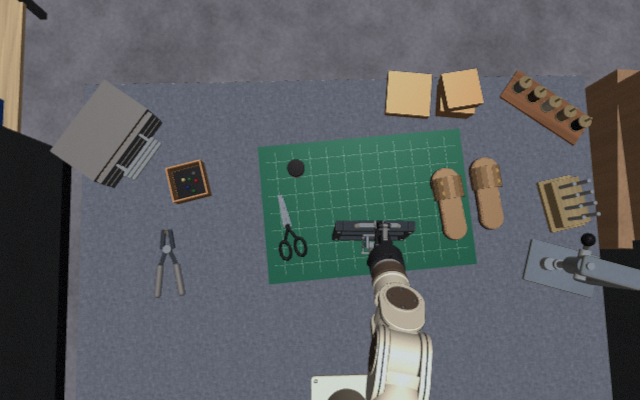

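```bash
cat >> h.py <<'E'
def onvplane(f,u,v,p0,yaw=-1.9):
    a=np.radians(yaw);n=np.array([-np.sin(a),np.cos(a),0]);t,d=ray(f,u,v);return t+d*(n@(np.array(p0)-t))/(n@d)
def tilt(a,b): # from vertical, + = leaning away (top toward +x)
    d=a-b; return np.degrees(np.arctan2(d[0],d[2])),np.linalg.norm(d)
E
python3 - <<'E'
from h import *
S=lambda u,v:('s18',220+u/4-.4,150+v/4-.4)
BL,e=tri(S(291,352),('w18',125,61));BR,e2=tri(S(480,562),('w18',157,287));print(BL,e,BR,e2)
TR=onvplane(*S(513,413),BR);print(TR,tilt(TR,BR))
TL=onvplane('w18',207,47,BL);print(TL,tilt(TL,BL))
E
```

```text
[0.47197504 0.01562576 0.05065453] [np.float64(0.0002160213458935642), np.float64(0.0002160213458936145)] [ 0.46733627 -0.16606295  0.05074914] [np.float64(0.0012287695521714962), np.float64(0.0012287695521714782)]
[ 0.48277325 -0.16657505  0.17137284] (np.float64(7.29286394252691), np.float64(0.12160855443377283))
[0.48492046 0.01519632 0.17573258] (np.float64(5.909002287323974), np.float64(0.12574692153329187))
```

Screws triangulate consistently: the mirror still leans about 6–7° away from the robot. Turning another 6° about the foot.

Request:
send_rows(deltas=[{"grip": 0, "translation": [0, -0.0051, -0.0053], "twist": [-2, 0, 0]}, {"grip": 0, "translation": [0, -0.0103, -0.0105], "twist": [-4, 0, 0]}, {"grip": 0, "translation": [0, -0.0157, -0.0154], "twist": [-6, 0, 0]}, {"grip": 0, "translation": [0, -0.0157, -0.0154], "twist": [-6, 0, 0]}])

```text
clock: 18.48
eef_pos: [0.494, -0.0765, 0.2185]
tool_rot: [0.669, 0.649, 0.252, 0.261]
ft_force: [0.7, -1.8, -3.1]
grip_width: 0.0088
```

Run:
```python
from h import *
snap('side','s19.png');snap('top','t19.png');snap('wrist','w19.png')
st()
cv2.imwrite('pics/s19z.png',cv2.resize(cv2.imread('pics/s19.png')[180:310,240:390],None,fx=5,fy=5,interpolation=cv2.INTER_CUBIC)[50:])
cv2.imwrite('pics/w19z.png',cv2.resize(cv2.imread('pics/w19.png')[0:310,0:320],None,fx=2,fy=2,interpolation=cv2.INTER_CUBIC)[:600])
```

```text
{'clock': 18.625, 'joint_pos': [-0.2481, -0.2698, -0.7727, 0.3379, 0.1461, 1.408], 'joint_vel': [0.0008, -0.0, -0.0013, -0.0089, 0.0004, -0.0027], 'tau': [0.5186, -16.081, 29.3302, -5.5546, 0.7806, -0.0071], 'eef_pos': [0.4945, -0.0763, 0.2186], 'tool_rot': [0.6686, 0.6493, 0.2521, 0.2604], 'ft_force': [1.2835, -1.2195, -2.6127], 'ft_torque': [-0.1433, 1.0567, -0.1976], 'grip_width': 0.009}
```

View pics/s19z.png

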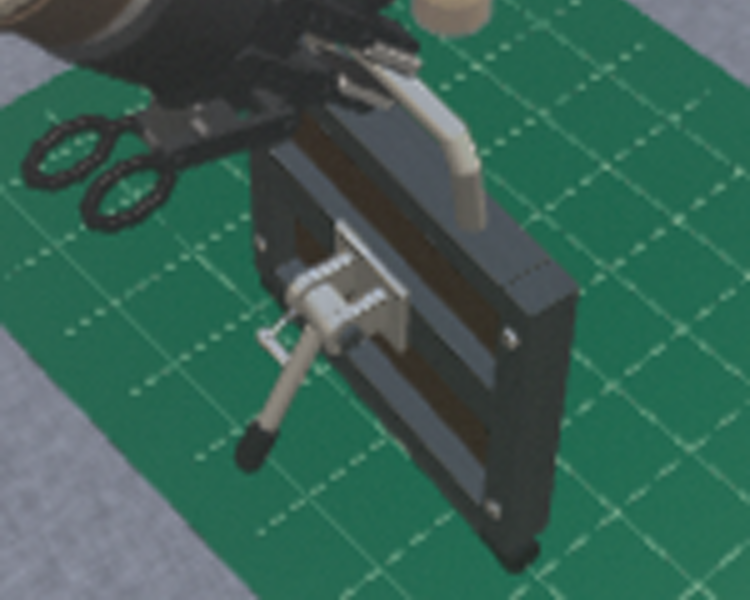

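View pics/w19z.png

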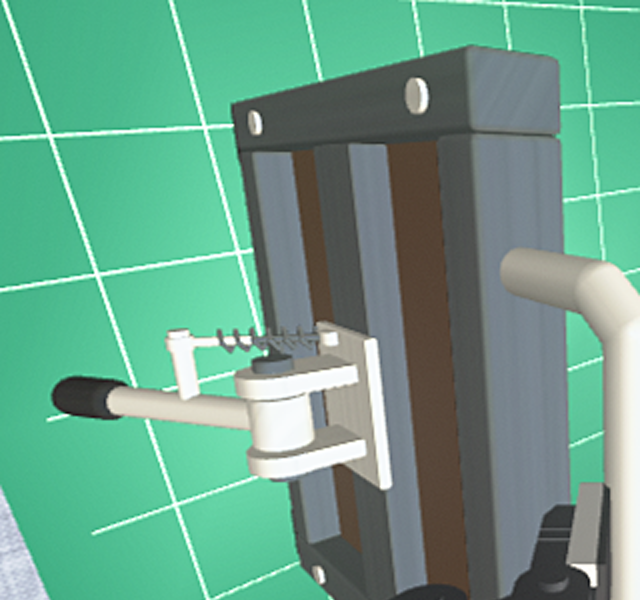

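```bash
cat > m.py <<'E'
from h import *
def meas(S,W,s,w):
    f=lambda p:S(*p); g=lambda p:W(*p)
    BL,e=tri(f(s['BL']),g(w['BL']));BR,e2=tri(f(s['BR']),g(w['BR']));print('BL',np.round(BL,4),np.round(e,4),'BR',np.round(BR,4),np.round(e2,4))
    d=BL-BR; yaw=np.degrees(np.arctan2(-d[0],d[1]));print('yaw',yaw,'roll',np.degrees(np.arctan2(d[2],np.hypot(*d[:2]))),'w',np.linalg.norm(d))
    TR=onvplane(*f(s['TR']),BR,yaw);print('TR',TR,tilt(TR,BR))
    TL=onvplane(*g(w['TL']),BL,yaw);print('TL',TL,tilt(TL,BL))
E
python3 - <<'E'
from m import *
S=lambda u,v:('s19',240+u/5-.4,180+v/5-.4);W=lambda u,v:('w19',u/2-.25,v/2-.25)
meas(S,W,dict(BL=(261,293),TR=(511,388),BR=(493,560)),dict(TL=(418,96),BL=(255,123),BR=(320,575)))
E
```

```text
BL [0.4698 0.0155 0.0498] [0.0006 0.0006] BR [ 0.4643 -0.1667  0.0497] [0. 0.]
yaw -1.7290852955755158 roll 0.03928159272202166 w 0.1823045803779059
TR [ 0.46720286 -0.16682908  0.17027638] (np.float64(1.371626581355212), np.float64(0.12065900312601194))
TL [0.46985171 0.01547854 0.17361595] (np.float64(0.016787076954491238), np.float64(0.12383898512820596))
```

Run:
```python
from h import *
o=bot.get_obs();R0=R.from_quat(o['tool_rot']);print(R0.inv().apply([[0,0,-.001],[.001,0,0]])*1000)
```

```text
[[ 0.00108455 -0.67563888  0.73723194]
 [ 0.02973425  0.73692818  0.67531676]]
```

Request:
send_rows(deltas=[{"grip": 0, "translation": [0, -0.0007, 0.0007], "twist": [0, 0, 0]}, {"grip": 0, "translation": [0, -0.0014, 0.0015], "twist": [0, 0, 0]}, {"grip": 0, "translation": [0, -0.0014, 0.0015], "twist": [0, 0, 0]}])

```text
clock: 19.0
eef_pos: [0.496, -0.0768, 0.2184]
tool_rot: [0.668, 0.649, 0.253, 0.262]
ft_force: [0.7, -2.6, 2.4]
grip_width: 0.0089
```

Request:
send_rows(deltas=[{"grip": 0, "translation": [0, -0.0007, 0.0007], "twist": [0, 0, 0]}, {"grip": 0, "translation": [0, -0.0007, 0.0007], "twist": [0, 0, 0]}])

```text
clock: 19.25
eef_pos: [0.4966, -0.0769, 0.2184]
tool_rot: [0.668, 0.649, 0.254, 0.263]
ft_force: [0.9, -1.5, 3.2]
grip_width: 0.0091
```

Request:
send_rows(deltas=[{"grip": 0, "translation": [0, -0.0007, 0.0007], "twist": [0, 0, 0]}, {"grip": 0, "translation": [0, -0.0007, 0.0007], "twist": [0, 0, 0]}])

```text
clock: 19.5
eef_pos: [0.4973, -0.0769, 0.2184]
tool_rot: [0.667, 0.649, 0.254, 0.263]
ft_force: [-0.4, -1.6, 6.5]
grip_width: 0.009
```

The force went from −3 N to +6.5 N with no drop in height, so the foot is on the table under a light push. Measuring the tilt again.

Run:
```python
from h import *
snap('side','s20.png');snap('top','t20.png');snap('wrist','w20.png')
st()
cv2.imwrite('pics/s20z.png',cv2.resize(cv2.imread('pics/s20.png')[180:310,240:390],None,fx=5,fy=5,interpolation=cv2.INTER_CUBIC)[50:])
cv2.imwrite('pics/w20z.png',cv2.resize(cv2.imread('pics/w20.png')[0:310,0:320],None,fx=2,fy=2,interpolation=cv2.INTER_CUBIC)[:600])
cv2.imwrite('pics/t20z.png',cv2.resize(cv2.imread('pics/t20.png')[190:270,310:430],None,fx=6,fy=6,interpolation=cv2.INTER_CUBIC)[:600])
```

```text
{'clock': 19.65, 'joint_pos': [-0.2482, -0.2658, -0.7771, 0.3217, 0.1464, 1.4079], 'joint_vel': [-0.0005, -0.0005, 0.0003, 0.0026, 0.0, -0.0012], 'tau': [0.7683, -12.1534, 24.4312, -3.4678, 0.6209, -0.0398], 'eef_pos': [0.4973, -0.0769, 0.2184], 'tool_rot': [0.6674, 0.6486, 0.2541, 0.2634], 'ft_force': [0.2645, -2.5393, 5.0376], 'ft_torque': [-0.2379, -0.1684, -0.2447], 'grip_width': 0.0089}
```

View pics/s20z.png

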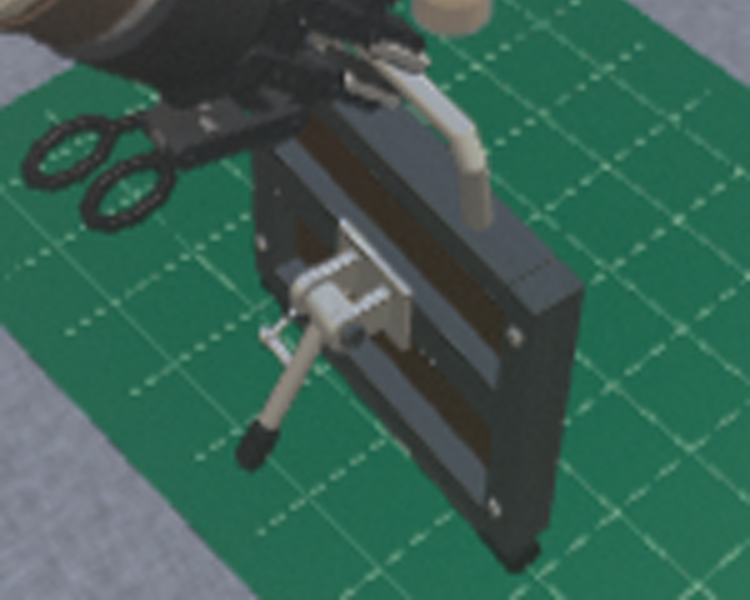

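View pics/w20z.png

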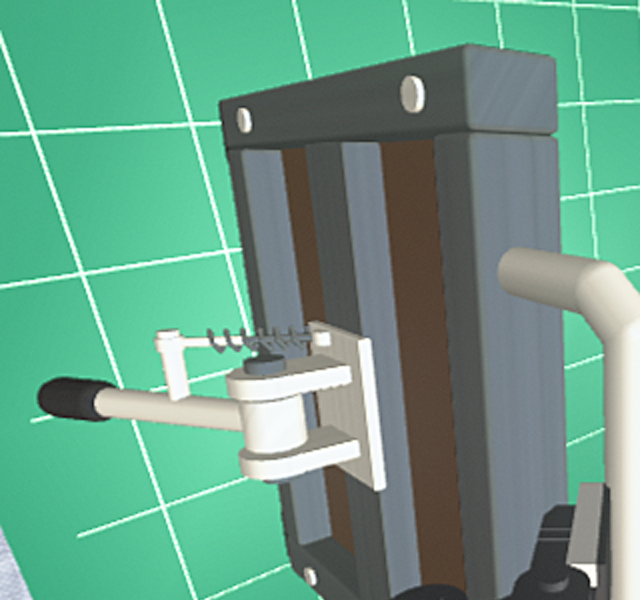

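View pics/t20z.png

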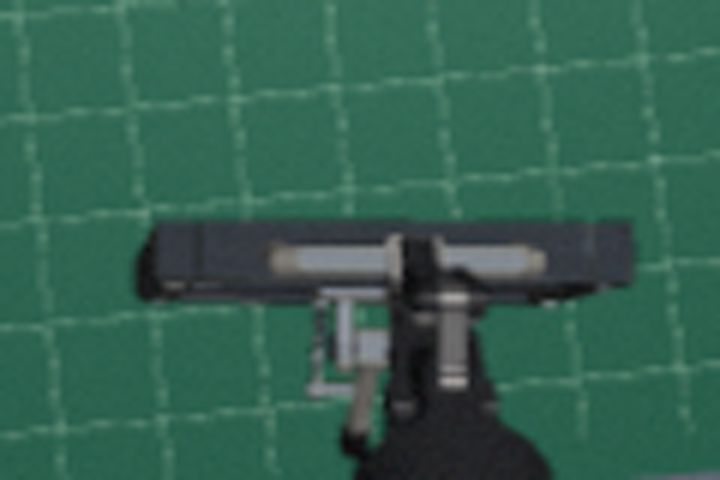

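Run:
```python
from m import *
S=lambda u,v:('s20',240+u/5-.4,180+v/5-.4);W=lambda u,v:('w20',u/2-.25,v/2-.25);T=lambda u,v:('t20',310+u/6-.4,190+v/6-.4)
meas(S,W,dict(BL=(262,293),TR=(516,386),BR=(495,557)),dict(TL=(413,93),BL=(244,120),BR=(310,577)))
print('bar ends top',onplane(*T(283,258),.237),onplane(*T(535,262),.237),'foot cap L',onplane(*T(146,265),.009))
# top rail back/front edges at z=.192 upright
print('toprail far/near L',onplane(*T(200,222),.192),onplane(*T(200,282),.192),'bottom lower near R',onplane(*T(550,302),.009))
# handle right corner tri side/top
print(tri(S(475,150+0),T(535,262)))
arc([1,1.5,2,2.5],F=(.4775,-.075,.009))
```

```text
BL [0.4705 0.0156 0.0493] [0.0006 0.0006] BR [ 0.4649 -0.1665  0.0504] [0.0007 0.0007]
yaw -1.7544168177005588 roll -0.3548481053384812 w 0.18210002379291074
TR [ 0.46999181 -0.16661551  0.1690592 ] (np.float64(2.4585824438022192), np.float64(0.11878186284985263))
TL [0.47224394 0.01549744 0.17235908] (np.float64(0.8249581721586176), np.float64(0.12311286224302039))
bar ends top [ 0.4827094  -0.02503266  0.237     ] [ 0.47873758 -0.12607581  0.237     ] foot cap L [0.48826988 0.01883638 0.009     ]
toprail far/near L [0.49992058 0.00474646 0.192     ] [0.47503054 0.00548928 0.192     ] bottom lower near R [ 0.46606099 -0.17413907  0.009     ]
(array([ 0.47942352, -0.12290364,  0.2594021 ]), [np.float64(0.0016083471497597406), np.float64(0.0016083471497597701)])
pos [ 0.4973 -0.0769  0.2184] F [ 0.3 -2.5  5. ]
1 [ 0.     -0.0025 -0.0027] [-1. -0. -0.]
1.5 [ 0.     -0.0037 -0.0041] [-1.5  -0.01 -0.  ]
2 [ 0.     -0.005  -0.0054] [-2.   -0.01 -0.  ]
2.5 [ 0.     -0.0062 -0.0067] [-2.5  -0.01 -0.  ]
```

The tilt is about 1.6° away from the robot (estimates 0.8–2.5°). Correcting by 1.6° about the foot while keeping the slight push.

Request:
send_rows(deltas=[{"grip": 0, "translation": [0, -0.0027, -0.0015], "twist": [-0.8, 0, 0]}, {"grip": 0, "translation": [0, -0.0047, -0.0036], "twist": [-1.6, 0, 0]}, {"grip": 0, "translation": [0, -0.0047, -0.0036], "twist": [-1.6, 0, 0]}, {"grip": 0, "translation": [0, -0.0047, -0.0036], "twist": [-1.6, 0, 0]}])

```text
clock: 20.15
eef_pos: [0.4919, -0.0767, 0.2189]
tool_rot: [0.663, 0.645, 0.264, 0.274]
ft_force: [0.1, -1.2, 6.4]
grip_width: 0.0092
```

Run:
```python
from h import *
snap('side','s21.png');snap('top','t21.png');snap('wrist','w21.png')
st()
cv2.imwrite('pics/s21z.png',cv2.resize(cv2.imread('pics/s21.png')[180:310,240:390],None,fx=5,fy=5,interpolation=cv2.INTER_CUBIC)[50:])
cv2.imwrite('pics/w21z.png',cv2.resize(cv2.imread('pics/w21.png')[0:310,0:320],None,fx=2,fy=2,interpolation=cv2.INTER_CUBIC)[:600])
cv2.imwrite('pics/t21z.png',cv2.resize(cv2.imread('pics/t21.png')[190:270,310:430],None,fx=6,fy=6,interpolation=cv2.INTER_CUBIC)[:600])
```

```text
{'clock': 20.3, 'joint_pos': [-0.2583, -0.2904, -0.8166, 0.2775, 0.1584, 1.4048], 'joint_vel': [0.0002, -0.0009, 0.0022, -0.0002, 0.0001, 0.0001], 'tau': [0.7096, -10.5707, 24.1175, -3.5789, 0.5769, -0.0448], 'eef_pos': [0.4919, -0.0767, 0.2189], 'tool_rot': [0.6632, 0.6447, 0.264, 0.2736], 'ft_force': [-0.7679, -0.9688, 6.3842], 'ft_torque': [-0.187, -0.0771, -0.2663], 'grip_width': 0.0093}
```

View pics/s21z.png

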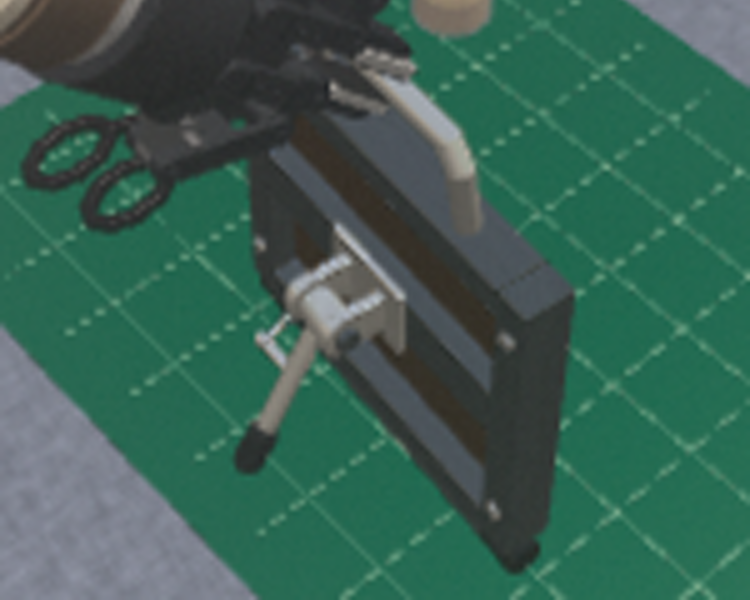

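View pics/w21z.png

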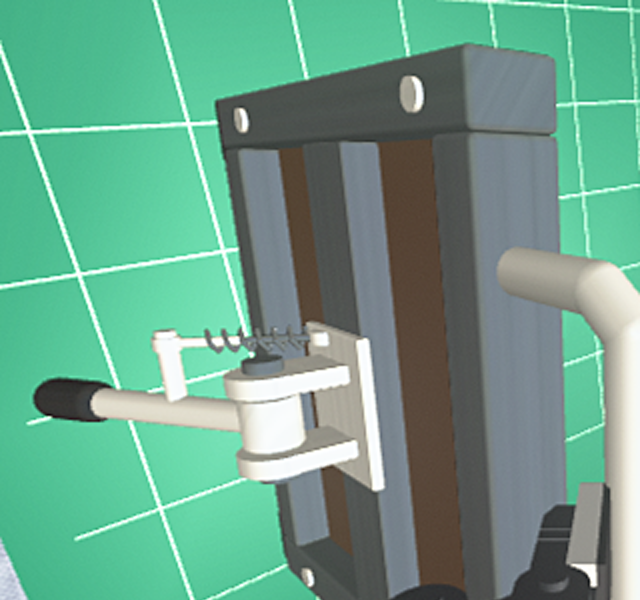

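View pics/t21z.png

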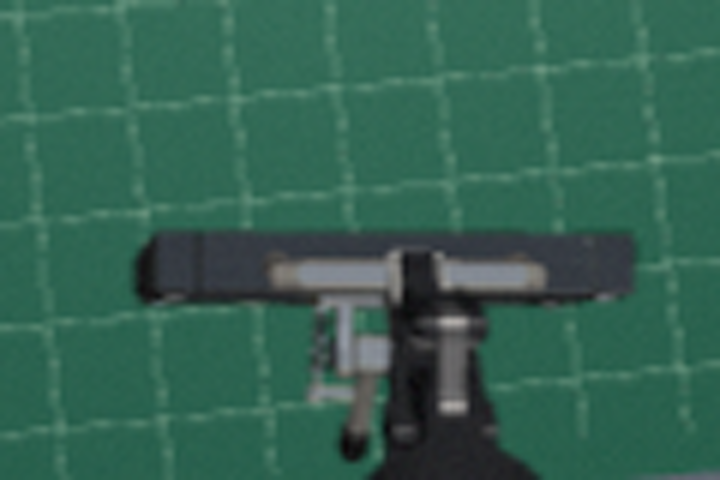

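Run:
```python
from m import *
S=lambda u,v:('s21',240+u/5-.4,180+v/5-.4);W=lambda u,v:('w21',u/2-.25,v/2-.25);T=lambda u,v:('t21',310+u/6-.4,190+v/6-.4)
meas(S,W,dict(BL=(260,293),TR=(507,392),BR=(493,560)),dict(TL=(411,93),BL=(241,119),BR=(307,577)))
a,b=onplane(*T(283,273),.237),onplane(*T(535,275),.237);print('bar',a,b,(a+b)/2)
print('foot capL end in top',onplane(*T(142,270),.009), 'toprail L far/near',onplane(*T(200,233),.192),onplane(*T(200,297),.192))
# foot tube right end, side view: cap centre
print('foot R side',onplane(*S(518,608),.009))
# vertical edge of frame right side: silhouettes upper & lower in side, far(face) edge: on plane y of right side
P=np.array([.478,-.1745,0]);
U=onvplane(*S(573,345),P);L=onvplane(*S(546,580),P);print('face edge R',U,L,tilt(U,L))
U=onvplane(*S(498,335),P);L=onvplane(*S(487,548),P)
# predicted pixel separation for the TR-BR vs tilt
BR=np.array([.4648,-.1666,.050])
for t in (-2,-1,0,1,2):
  q=BR+.1205*np.array([np.sin(np.radians(t)),0,np.cos(np.radians(t))]);print(t,np.round((proj('s21',q)-proj('s21',BR))*5,1))
print('meas',507-493,392-560)
```

```text
BL [0.4693 0.0158 0.0497] [0.0008 0.0008] BR [ 0.4638 -0.1665  0.0491] [0.0007 0.0007]
yaw -1.7105539774774063 roll 0.2104263046739142 w 0.18234961066079836
TR [ 0.46549955 -0.1665511   0.16879883] (np.float64(0.8094357156990732), np.float64(0.11974929509571118))
TL [0.468878   0.01577768 0.16986979] (np.float64(-0.177905028891132), np.float64(0.12013916488704277))
bar [ 0.4767232  -0.02483503  0.237     ] [ 0.47354603 -0.12585434  0.237     ] [ 0.47513461 -0.07534468  0.237     ]
foot capL end in top [0.48592963 0.02081699 0.009     ] toprail L far/near [0.4953489 0.0048829 0.192    ] [0.46882576 0.00567446 0.192     ]
foot R side [ 0.47484091 -0.17396088  0.009     ]
face edge R [ 0.49047377 -0.1749138   0.18725975] [ 0.48973548 -0.17488931  0.01870824] (np.float64(0.2509675703786907), np.float64(0.16855312363767241))
-2 [   3.8 -162.9]
-1 [   8.  -165.7]
0 [  12.2 -168.4]
1 [  16.4 -171.1]
2 [  20.5 -173.6]
meas 14 -168
```

Three estimates agree: tilt about 0.3° (screws +0.8 and −0.2, face edge +0.3). I'll check that the other things haven't moved and that the pose is steady, then hand in.

Run:
```python
from h import *
a=cv2.imread('pics/top0.png').astype(int);b=cv2.imread('pics/t21.png').astype(int)
d=np.abs(a-b).max(2)
for n,(x0,y0,x1,y1) in dict(scis=(272,190,312,265),jar=(283,155,308,180),pliers=(150,225,190,300),box=(163,157,212,205),sand=(428,150,510,245)).items(): print(n,(d[y0:y1,x0:x1]>60).sum())
st()
```

```text
scis 0
jar 0
pliers 0
box 0
sand 0
{'clock': 20.3, 'joint_pos': [-0.2583, -0.2904, -0.8166, 0.2775, 0.1584, 1.4048], 'joint_vel': [0.0002, -0.0009, 0.0022, -0.0002, 0.0001, 0.0001], 'tau': [0.7096, -10.5707, 24.1175, -3.5789, 0.5769, -0.0448], 'eef_pos': [0.4919, -0.0767, 0.2189], 'tool_rot': [0.6632, 0.6447, 0.264, 0.2736], 'ft_force': [-0.7679, -0.9688, 6.3842], 'ft_torque': [-0.187, -0.0771, -0.2663], 'grip_width': 0.0093}
```

Run:
```python
from h import *
print(bot.job_done())
st()
```

```text
the job is handed in; nothing more can be done
None
the job is handed in; nothing more can be done
```

I opened the leg to its stop while the mirror lay on the mat. I then took it by the handle, stood it on its foot tube and handed in at 20.3 s, still gripping the handle.

**Last checks**
- **Leg:** before the lift, the toe measured 89 mm above the table, which is what the open stop should give. It still looked open in the last pictures.
- **Upright:** the tilt estimates were +0.8°, −0.2° and +0.3°, so about 0.3° off vertical.
- **Foot:** it is on the table under a light push. The force reads about +6 N, against −3 N just before I pressed down. The cameras put the lower screws about 3 mm higher than expected, so here I trusted the force reading.
- **Bench:** comparing the first and last top views shows no change at the sandals, scissors, jar, pliers or box.

**What went wrong or disagreed**
- **Fingertip height:** the real fingertips are about 17–20 mm short of the reported TCP. My first grasp closed just above the toe, and I corrected for this from the side and wrist pictures.
- **First leg lift:** with the toe gripped at full force, the leg could not turn in the pads and the mirror briefly tilted with it, its weight on the gripper. I lowered it straight back, to within about 1 px of where it had been, and did the swing with a lighter grip.

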